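# Get the mouse out from behind the blue bottles

### The job

The white computer mouse is shut in behind the three blue bottles on the wooden board: first move all three bottles onto the grey felt mat, then lay the mouse centred and lengthwise (either way round) on its charging pad, and only then stand each bottle back on the board, centred on the coaster that has the colour of its stopper (they may have been muddled before). Set everything down gently and upright, and leave the little green vase where it is.

Things in the scene. Friction and masses are not known exactly. Their poses are not given: they have to be found in the camera images.
- bottle_red: loose cobalt-blue bottle with a red stopper, 152 mm tall, about 0.25 kg; body 58 mm across up to 82 mm, shoulder narrowing to a neck 26 mm across from 104 to 136 mm, then the red stopper, 28 mm across, 136 to 152 mm. Origin: centre of its underside; z up. Round, so its yaw means nothing. At the start it stands on some coaster, not always its own
- bottle_yellow: loose cobalt-blue bottle with a yellow stopper, 152 mm tall, about 0.25 kg; body 58 mm across up to 82 mm, shoulder narrowing to a neck 26 mm across from 104 to 136 mm, then the yellow stopper, 28 mm across, 136 to 152 mm. Origin: centre of its underside; z up. Round, so its yaw means nothing. At the start it stands on some coaster, not always its own
- bottle_white: loose cobalt-blue bottle with a white stopper, 152 mm tall, about 0.25 kg; body 58 mm across up to 82 mm, shoulder narrowing to a neck 26 mm across from 104 to 136 mm, then the white stopper, 28 mm across, 136 to 152 mm. Origin: centre of its underside; z up. Round, so its yaw means nothing. At the start it stands on some coaster, not always its own
- coaster_red: fixed round red coaster, 72 mm across, 5 mm thick, on the board, where the bottle with the red stopper belongs. Origin: centre of its underside, so a bottle on it stands 5 mm above the origin. The three coasters lie in a row 80 mm apart along the front of the board (fixed, wooden, 270 x 210 mm, 12 mm thick)
- coaster_yellow: fixed round yellow coaster, 72 mm across, 5 mm thick, on the board, where the bottle with the yellow stopper belongs. Origin: centre of its underside, so a bottle on it stands 5 mm above the origin. The three coasters lie in a row 80 mm apart along the front of the board (fixed, wooden, 270 x 210 mm, 12 mm thick)
- coaster_white: fixed round white coaster, 72 mm across, 5 mm thick, on the board, where the bottle with the white stopper belongs. Origin: centre of its underside, so a bottle on it stands 5 mm above the origin. The three coasters lie in a row 80 mm apart along the front of the board (fixed, wooden, 270 x 210 mm, 12 mm thick)
- mouse: loose white computer mouse, 104 mm long (its x, nose with black wheel at +x), 58 mm wide (its y), 34 mm high, 0.1 kg; sides upright from about 8 to 16 mm height. Origin: centre of its underside; z up. It starts lengthwise behind the row of bottles, 12 mm from them (no finger fits between). Behind it, 50 mm clear, the board's rear lip stands 30 mm above the board
- pad: fixed grey charging pad, 130 mm long (its x), 85 mm wide (its y), 8 mm thick, dark centre and a green light at one end, on the desk to the left or right of the board. Origin: centre of its underside; the mouse goes on its middle, 8 mm above the origin
- mat: fixed light-grey felt mat, 250 mm long (its x), 120 mm wide (its y), 4 mm thick, on the desk on the other side of the board. Origin: centre of its underside. It has room for three bottles in a row along its x, about 75 mm apart; only the bottles' centres need to be over it
- vase: loose small green vase, 40 mm across, 95 mm tall, at the rear left corner of the board, 90 mm or more from the mouse's centre. Not to be moved. Origin: centre of its underside. Other things on the desk: notebook, stapler, sticky notes, eraser (under 45 mm high, clear of the places named); taller ones only at the far edge and sides (x above 0.75 or |y| above 0.4)
Things that resemble listed ones, but are neither listed nor needed, are in the scene too. What is shaped like the bottle_white but pink is not meant.

How it is judged:
By the outcome, as a careful person would: the job done as asked, in the order asked, and still so for the second after the job is handed in, with the robot touching nothing.
It also fails if it takes over 144 s, if anything falls off the work surface, if the arm or the gripper's body presses on something with over 40 N, if the wrist force passes 120 N, or if a joint passes its speed limit or range.

### The arm

A 6-joint arm with a two-finger parallel gripper is mounted at the origin on the work surface. World frame = base frame: x ahead of the robot, y to its left, z up, the work surface at z = 0. Lengths are in m, angles in degrees, forces in N, time in s.
With the tool pointing down it reaches from about 0.4 to 0.825 m from the base axis. Payload 7 kg.
Tool frame: the origin (TCP) lies at the very end of the fingers, on their centre line; the grasp point (between the pads) lies 19 mm behind it; x points along the fingers, y is the direction in which the jaws open and shut, and the axes are right-handed (so a half turn about x gives the same grasp; the last joint's range is limited). The gripper opens to 88 mm and grips with 3 to 60 N. Pads are 19 mm wide; open, the fingers measure 130 mm over their backs; the gripper's body (78 mm by 193 mm) begins 47 mm behind the grasp point.
Start: joints at [-54.024, 20.546, 0.682, 0, -70.136, -16.507], TCP at [0.225, -0.636, 0.19] pointing down, gripper open.
Joint ranges: [-176.03, 176.03], [-82.01, 121.73], [-58.28, 71.71], [-173.87, 95.51], [-174.79, -0.11], [-173.66, 173.66]. Speed limits (degrees/s): [136.94, 136.94, 172.46, 180, 180, 180].

### API

Orientations are given as [roll, pitch, yaw] about the fixed x, y, z axes, in that order (R = Rz(yaw) Ry(pitch) Rx(roll)).
In Python, from plant import monitor, eyes, ticket gives the robot as it stands. The module is installed in compiled form; this text tells all that it offers.
- The arm moves only by the shell command python3 -m crank 'ROWS'. ROWS is JSON, a list of rows, each an object with "linear": the shift along the world's x, y, z in units of 60 mm (1.0 is 60 mm), a list of three; "rot": the turn, a rotation vector about the world's x, y, z in units of 5 degrees (1.0 is 5 degrees), a list of three; "hand": the opening, from 0 (shut) to 1 (fully open). In form: [{"linear": [tx, ty, tz], "rot": [ax, ay, az], "hand": hand}, ...]. A call has 1 to 20 rows; each row shifts and turns the pose as measured when the row begins; what a row does not reach is not made up. A row lasts 1/8 s, in which the tool goes at most 62.5 mm and 10.7 degrees, less where a joint would pass 70% of its speed; a pose out of reach is approached as far as the arm can. A call is refused whole if a number of a shift passes 1 or a number of a turn 1, either way. A call with a gripper value outside its range is refused whole. The fingers move at their own pace and stop on an object; the grip force is fixed at half the most. Time passes only in rows, so rows that do not move let the fingers close. It gives the time, the measured TCP pose, the force and the opening at its end, in the units of the state.
- monitor.get_obs(): the state, without advancing time (a new reading comes with each control period).
- eyes.snapshot(name): name is "scene" or "top"; returns a dict with "image" (400x640x3 uint8, red, green, blue), "depth" (400x640 float32, m along the optical axis (not along the pixel's ray), 0 where there is no reading), "K" (3x3 intrinsics, pixels), "camera_from_world" (4x4, takes a point from world to camera coordinates). Camera axes: x right, y up, looking along -z (the intrinsics and any distortion apply to the point x, -y, -z); pixel columns grow to the right and rows downward; lengths in m; the calibration is good to about 2 mm. A picture is of the moment at which its call begins.
- ticket.close_job(): hands the job in, once; it reports no verdict.
The state is a dict: "clock": time; "joint_pos": joint angles; "qvel": joint speeds; "tau": joint torques, N m; "tool_pos": TCP position; "orientation": TCP orientation; "force": force on the tool from outside, world axes, zero at the start; "moment": the same for the moment, N m; "opening": finger opening in m.
Only numpy, scipy, OpenCV 4.12 (cv2) and the standard library are available. Lean on these libraries where they do the work, as an engineer would, in place of code of your own. Each camera call takes 0.05 s, during which the arm holds its last target.

## Working session

There is one attempt and no reset: what is moved stays moved. The work goes in short steps, Python scripts to look and compute and a shell command to move; the robot and the scene stay as the last step left them, time stands still between calls to the robot, and variables do not carry over. Pictures are saved under pics/ and viewed, and the job is handed in when it is done.

```bash
mkdir -p pics; ls
python3 - <<'E'
from plant import monitor, eyes
import cv2,numpy as np
print(monitor.get_obs())
for n in ("scene","top"):
    s=eyes.snapshot(n)
    cv2.imwrite(f"pics/{n}0.png",s["image"][:,:,::-1])
    np.savez(f"{n}0.npz",**s)
    print(n,s["K"],s["camera_from_world"].round(4))
E
```

```text
pics
{'clock': 0.0, 'joint_pos': array([-5.40236548e+01,  2.05897446e+01,  6.35136400e-01, -1.99619727e-02,
       -7.01344859e+01, -1.65070262e+01]), 'qvel': array([-0.06999733, -0.08194573,  0.01385404, -0.02380668,  0.09924707,
       -0.02930828]), 'tau': array([-2.56829720e-03, -5.82714701e+01,  2.93046731e+01,  6.99692845e+00,
        6.77647971e-03, -1.25423503e-04]), 'tool_pos': array([ 0.22477901, -0.63591444,  0.18905265]), 'orientation': array([ 94.61427312,  89.90895045, 114.07679419]), 'force': array([-0.70614132,  0.43473013, -0.19845465]), 'moment': array([-0.0312536 ,  0.05873035, -0.00956173]), 'opening': 0.08782690874151022}
scene [[447.33404667   0.         318.03764724]
 [  0.         447.33404667 199.4445575 ]
 [  0.           0.           1.        ]] [[ 0.79    0.6131 -0.0067 -0.4373]
 [-0.4688  0.611   0.6379  0.2118]
 [ 0.3952 -0.5008  0.7701 -1.1584]
 [ 0.      0.      0.      1.    ]]
top [[462.28847088   0.         314.7999483 ]
 [  0.         462.28847088 200.05837514]
 [  0.           0.           1.        ]] [[-0.0025 -1.     -0.0024  0.0118]
 [ 0.9871 -0.0029  0.16   -0.5655]
 [-0.16   -0.002   0.9871 -0.9294]
 [ 0.      0.      0.      1.    ]]
```

View pics/scene0.png

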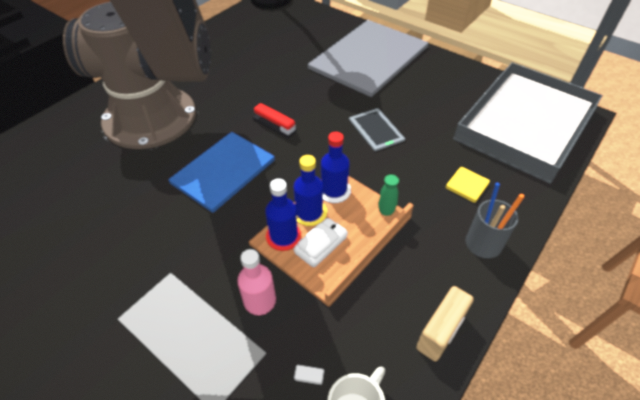

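View pics/top0.png

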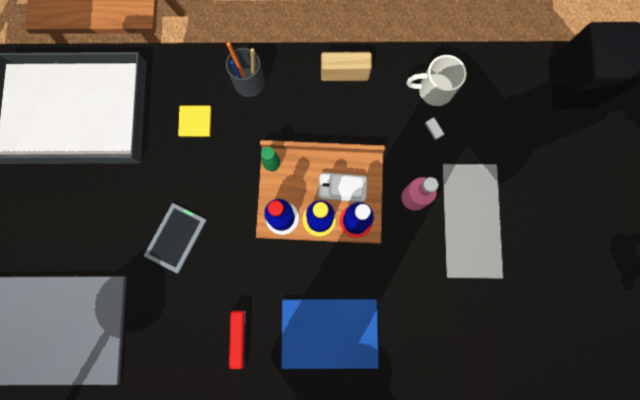

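The top view shows three blue bottles with red, yellow and white stoppers at about (277,209), (320,210) and (362,212), standing on the white, yellow and red coasters. The mouse is at (345,187), the vase at (269,158), the pad at (175,238) and the light-grey mat at (473,221). The pink lookalike at (425,190) stays where it is. Next I'll measure.

```bash
cat > h.py <<'E'
import numpy as np,cv2
def ray(s,uv):
    uv=np.atleast_2d(np.asarray(uv,float));K=s["K"];T=s["camera_from_world"]
    d=np.c_[(uv[:,0]-K[0,2])/K[0,0],-(uv[:,1]-K[1,2])/K[1,1],-np.ones(len(uv))]
    R=T[:3,:3];return -R.T@T[:3,3], d@R
def on(s,uv,z):
    o,d=ray(s,uv);return o+d*((z-o[2])/d[:,2])[:,None]
def cloud(s):
    v,u=np.mgrid[0:400,0:640];o,d=ray(s,np.c_[u.ravel(),v.ravel()])
    return (o+d*s["depth"].ravel()[:,None]).reshape(400,640,3)
def proj(s,P):
    P=np.atleast_2d(P);T=s["camera_from_world"];c=P@T[:3,:3].T+T[:3,3]
    q=np.c_[c[:,0]/-c[:,2],-c[:,1]/-c[:,2]]
    return q*[s["K"][0,0],s["K"][1,1]]+s["K"][:2,2]
def hsv(s): return cv2.cvtColor(s["image"],cv2.COLOR_RGB2HSV).astype(int)
E
python3 - <<'E'
from h import *
s=dict(np.load("top0.npz"));C=cloud(s)
for n,p in dict(red=(275,208),yel=(320,210),whi=(363,212),mouse=(345,187),board=(300,185),boardB=(370,170),vase=(269,156),pad=(175,238),mat=(473,221),pink=(430,185),desk=(420,300),lip=(320,144),blue=(330,330),stap=(237,340)).items():
    print(n,C[p[1],p[0]].round(4))
im=s["image"]
a=cv2.resize(im[130:260,240:460],None,fx=3.6,fy=3.6,interpolation=cv2.INTER_CUBIC)
cv2.imwrite("pics/crop_top.png",a[:,:,::-1])
b=cv2.resize(im[190:290,120:230],None,fx=6,fy=6,interpolation=cv2.INTER_CUBIC)
cv2.imwrite("pics/crop_pad.png",b[:,:,::-1])
E
```

```text
red [0.5312 0.0832 0.1673]
yel [5.274e-01 5.000e-04 1.659e-01]
whi [ 0.5232 -0.0782  0.1678]
mouse [ 0.5934 -0.0538  0.0453]
board [0.6048 0.0428 0.0107]
boardB [ 0.6377 -0.1115  0.0121]
vase [0.6459 0.102  0.1048]
pad [0.4895 0.3139 0.0056]
mat [ 0.5248 -0.3342  0.0054]
pink [ 0.5766 -0.2073  0.1509]
desk [ 0.3563 -0.2133  0.0006]
lip [ 0.6886 -0.0012  0.0423]
blue [ 0.2965 -0.0206  0.0159]
stap [0.2805 0.1679 0.0431]
```

View pics/crop_top.png

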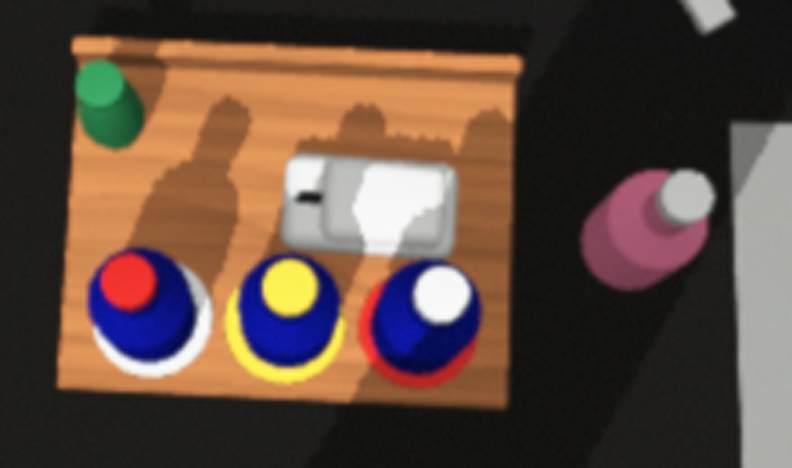

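View pics/crop_pad.png

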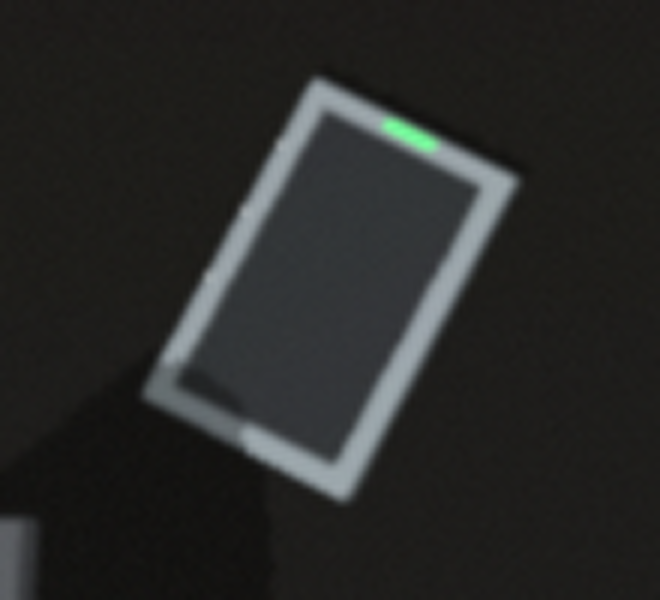

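The crops confirm three cobalt-blue bottles: red stopper on the white coaster, yellow on yellow, white on red. The pink one with a light stopper, at crop pixel (660,230), is the decoy. The mouse's nose and black wheel point left (+y), and the pad's green light is at its far end. Precise fits next.

```bash
cat > meas.py <<'E'
from h import *
S={n:dict(np.load(n+"0.npz")) for n in("top","scene")}
def blob(m,near):
    n,l,st,c=cv2.connectedComponentsWithStats(m.astype(np.uint8))
    k=min(range(1,n),key=lambda i:np.hypot(*(c[i]-near)) if st[i,4]>15 else 1e9)
    return l==k,c[k],st[k,4]
def colmask(s,c):
    H=hsv(s);h,S_,v=H[...,0],H[...,1],H[...,2]
    if c=="red":return ((h<6)|(h>174))&(S_>170)&(v>120)
    if c=="yellow":return (abs(h-28)<6)&(S_>150)&(v>120)
    if c=="white":return (S_<40)&(v>130)
if __name__=="__main__":
    st={"top":dict(red=(275,208),yellow=(320,210),white=(363,212)),"scene":dict(red=(336,140),yellow=(308,163),white=(279,187))}
    for n,s in S.items():
        C=cloud(s)
        for c,p in st[n].items():
            m=colmask(s,c)
            # restrict to stopper top via depth
            m&=(C[...,2]>.162)
            b,cc,a=blob(m,p); P=C[b]
            print(n,c,cc.round(1),a,"plane",on(s,cc,.169)[0].round(4),"cloud",P.mean(0).round(4))
        for nm,seed,lo,hi in (("pink",(430,185) if n=="top" else (250,258),.14,.16),("vase",(269,156) if n=="top" else (391,181),.098,.112)):
            m=(C[...,2]>lo)&(C[...,2]<hi)&(C[...,0]>.45)
            b,cc,a=blob(m,seed);print(n,nm,cc.round(1),a,C[b].mean(0).round(4))
    s=S["top"];H=hsv(s)
    def quad(m,seed,z,n):
        b,cc,a=blob(m,seed)
        cs,_=cv2.findContours(b.astype(np.uint8),cv2.RETR_EXTERNAL,cv2.CHAIN_APPROX_NONE)
        c=max(cs,key=cv2.contourArea)[:,0].astype(float)
        P=on(s,c,z)[:,:2]; r=cv2.minAreaRect((P*1000).astype(np.float32));print(n,r);return P
    quad(H[...,2]>60,(175,238),.008,"pad")
    quad((H[...,2]>100)&(H[...,1]<40),(473,221),.004,"mat")
    quad((H[...,2]>90)&(H[...,1]<60)&(cloud(s)[...,2]<.06),(345,187),.02,"mouse")
    quad(((abs(H[...,0]-13)<8)&(H[...,1]>90)&(H[...,2]>50))|((H[...,1]>150)&(H[...,2]>60)),(310,185),.012,"board+")
    C=cloud(s);m=(C[...,2]>.025)&(C[...,2]<.055)&(C[...,0]>.5)&(C[...,0]<.66)&(abs(C[...,1])<.12)
    for zl in (.02,.03,.036,.04):
        m=(C[...,2]>zl)&(C[...,2]<.055)&(C[...,0]>.56)&(C[...,0]<.65)&(C[...,1]<.05)&(C[...,1]>-.12)
        P=C[m][:,:2];r=cv2.minAreaRect((P*1000).astype(np.float32));print("mouse cloud",zl,len(P),r)
E
python3 meas.py
```

```text
top red [275.3 207.8] 165 plane [0.5314 0.0824 0.169 ] cloud [0.5306 0.082  0.174 ]
top yellow [320.1 209.5] 166 plane [5.279e-01 4.000e-04 1.690e-01] cloud [5.272e-01 5.000e-04 1.740e-01]
top white [362.1 211.8] 178 plane [ 0.5235 -0.0766  0.169 ] cloud [ 0.5235 -0.0766  0.1687]
top pink [429.5 185. ] 183 [ 0.5766 -0.2063  0.151 ]
top vase [267.  153.5] 138 [0.6506 0.1059 0.1067]
scene red [335.8 138.1] 154 plane [0.5357 0.0803 0.169 ] cloud [0.5405 0.0734 0.1768]
scene yellow [308.8 163.8] 78 plane [ 0.5372 -0.0045  0.169 ] cloud [ 0.5457 -0.0149  0.1825]
scene white [278.2 186. ] 186 plane [ 0.5285 -0.079   0.169 ] cloud [ 0.5347 -0.0852  0.1788]
scene pink [250.2 258.5] 265 [ 0.5824 -0.2103  0.1513]
scene vase [391.5 180.8] 145 [0.6549 0.1033 0.1072]
pad ((490.5008850097656, 314.00860595703125), (87.14453125, 131.11135864257812), 63.7646598815918)
mat ((527.7992553710938, -332.6813049316406), (120.98770904541016, 250.0663604736328), 89.2392578125)
mouse ((598.7823486328125, -49.223854064941406), (103.9598388671875, 58.802886962890625), 85.53740692138672)
board+ ((591.9050903320312, -0.599273681640625), (280.893798828125, 222.07615661621094), 87.15211486816406)
mouse cloud 0.02 1265 ((596.5144653320312, -48.336151123046875), (103.72809600830078, 58.92903518676758), 85.68817138671875)
mouse cloud 0.03 1178 ((596.0231323242188, -48.26921081542969), (101.72819519042969, 56.890541076660156), 85.88519287109375)
mouse cloud 0.036 905 ((596.2786865234375, -48.91108322143555), (96.24189758300781, 52.20516586303711), 85.77803802490234)
mouse cloud 0.04 756 ((596.2625122070312, -48.483802795410156), (87.52668762207031, 49.812862396240234), 85.11585998535156)
```

```bash
cat > st.py <<'E'
from plant import monitor
import numpy as np
from scipy.spatial.transform import Rotation as R
def st():
    o=monitor.get_obs();M=R.from_euler("xyz",o["orientation"],degrees=True).as_matrix()
    print("t",round(o["clock"],2),"tcp",o["tool_pos"].round(4),"xax",M[:,0].round(3),"jawyaw",round(np.degrees(np.arctan2(M[1,1],M[0,1])),2),"op",round(o["opening"],4),"F",o["force"].round(1),"j",o["joint_pos"].round(0))
    return o,M
E
python3 - <<'E'
from st import st
from h import *
st()
s=dict(np.load("top0.npz"))
for n in ("top","scene"):
    q=dict(np.load(n+"0.npz"));T=q["camera_from_world"];print(n,-T[:3,:3].T@T[:3,3])
H=hsv(s);C=cloud(s)
# coaster visible rims: robust circle fit on plane z=.017
from scipy.optimize import least_squares
def fit(m,c0,z,r):
    cs,_=cv2.findContours(m.astype(np.uint8),cv2.RETR_EXTERNAL,cv2.CHAIN_APPROX_NONE)
    c=np.vstack([k[:,0] for k in cs if len(k)>8]).astype(float);P=on(s,c,z)[:,:2]
    P=P[abs(np.hypot(*(P-c0).T)-r)<.008]
    f=least_squares(lambda p:np.hypot(*(P-p[:2]).T)-r,c0,loss="soft_l1",f_scale=.001)
    return f.x.round(4),len(P),np.median(abs(f.fun)).round(4)
for n,c0,m in (("white",(.5314,.082),(H[...,1]<60)&(H[...,2]>100)),("yellow",(.5279,0),(abs(H[...,0]-28)<6)&(H[...,1]>150)),("red",(.5235,-.078),((H[...,0]<6)|(H[...,0]>174))&(H[...,1]>170)&(H[...,2]>50))):
    print(n,fit(m,np.array(c0),.017,.036))
E
```

```text
t 0.1 tcp [ 0.2248 -0.636   0.1892] xax [-0.001  0.001 -1.   ] jawyaw 109.46 op 0.0879 F [ 0.1  0.2 -0.7] j [-54.  21.   1.  -0. -70. -17.]
top [0.40951015 0.0083381  1.00790059]
scene [ 0.90248391 -0.44138038  0.75410271]
white (array([0.5333, 0.0825]), 86, np.float64(0.001))
yellow (array([0.5302, 0.0011]), 117, np.float64(0.0019))
red (array([ 0.5273, -0.0801]), 94, np.float64(0.0022))
```

```bash
python3 -m crank '[{"linear":[0.1,0.3,0.6],"rot":[0,0,1],"hand":0.6},{"linear":[0.36,0.66,0.3],"rot":[0,0,1],"hand":0.6},{"linear":[0.36,0.66,0.3],"rot":[0,0,1],"hand":0.6},{"linear":[0.36,0.66,0.3],"rot":[0,0,1],"hand":0.6},{"linear":[0.36,0.66,0.1],"rot":[0,0,1],"hand":0.6},{"linear":[0.36,0.66,0.1],"rot":[0,0,1],"hand":0.6},{"linear":[0.36,0.66,0],"rot":[0,0,1],"hand":0.6},{"linear":[0.36,0.66,0],"rot":[0,0,1],"hand":0.6},{"linear":[0.36,0.66,0],"rot":[0,0,1],"hand":0.6},{"linear":[0.36,0.66,0],"rot":[0,0,1],"hand":0.6}]'; python3 -c "from st import st;st()"
```

```text
clock: 1.35
tool_pos: [0.4266, -0.2496, 0.2887]
orientation: [92.4, 89.4, 163.1]
force: [1.4, -0.1, 0.3]
opening: 0.0526
t 1.35 tcp [ 0.4266 -0.2496  0.2887] xax [-0.009  0.003 -1.   ] jawyaw 160.76 op 0.0526 F [ 1.4 -0.1  0.3] j [ -8.   1. -11.  -0. -79. -12.]
```

```bash
python3 -m crank '[{"linear":[0.4,0.75,0],"rot":[0,0,1],"hand":0.6},{"linear":[0.4,0.75,0],"rot":[0,0,1],"hand":0.6},{"linear":[0.4,0.7,0],"rot":[0,0,1],"hand":0.6},{"linear":[0.3,0.5,0],"rot":[0,0,0.2],"hand":0.6},{"linear":[0,0,0],"rot":[0,0,0],"hand":0.6},{"linear":[0,0,0],"rot":[0,0,0],"hand":0.6}]'; python3 -c "from st import st;st()"
```

```text
clock: 2.1
tool_pos: [0.5182, -0.0788, 0.2869]
orientation: [90.7, 89.3, 178.3]
force: [0.6, 0.3, -0.3]
opening: 0.0524
t 2.1 tcp [ 0.5182 -0.0788  0.2869] xax [-0.013  0.    -1.   ] jawyaw 177.61 op 0.0524 F [ 0.6  0.3 -0.3] j [ 13.   4.  -8.  -0. -79. -15.]
```

```bash
python3 -m crank '[{"linear":[0.09,0.04,-0.4],"rot":[0,-0.15,0],"hand":0.6},{"linear":[0,0,-0.6],"rot":[0,0,0],"hand":0.6},{"linear":[0,0,-0.5],"rot":[0,0,0],"hand":0.6},{"linear":[0,0,-0.3],"rot":[0,0,0],"hand":0.6},{"linear":[0,0,0],"rot":[0,0,0],"hand":0.6},{"linear":[0,0,0],"rot":[0,0,0],"hand":0.6}]'; python3 -c "from st import st;st()"
```

```text
clock: 2.85
tool_pos: [0.5215, -0.0816, 0.1778]
orientation: [-80.4, 89.8, 6.8]
force: [0.6, -0.3, 0.2]
opening: 0.0524
t 2.85 tcp [ 0.5215 -0.0816  0.1778] xax [ 0.003  0.    -1.   ] jawyaw 177.19 op 0.0524 F [ 0.6 -0.3  0.2] j [ 12.   7. -19.   0. -64. -15.]
```

```bash
python3 -m crank '[{"linear":[0.03,0.08,0],"rot":[0,0,0],"hand":0.6},{"linear":[0,0,0],"rot":[0,0,0],"hand":0.6},{"linear":[0,0,0],"rot":[0,0,0],"hand":0.6}]'; python3 -c "from st import st;st()"
```

```text
clock: 3.22
tool_pos: [0.5246, -0.0765, 0.18]
orientation: [-79.8, 89.6, 7.4]
force: [1.0, -0.3, 0.4]
opening: 0.0528
t 3.23 tcp [ 0.5246 -0.0765  0.18  ] xax [ 0.007  0.001 -1.   ] jawyaw 177.17 op 0.0528 F [ 1.  -0.3  0.4] j [ 13.   7. -19.   0. -64. -16.]
```

Run:
```python
from plant import eyes
import cv2,numpy as np
o=[]
for n,(r,c) in dict(top=(130,240),scene=(100,200)).items():
    s=eyes.snapshot(n);o.append(cv2.resize(s["image"][r:r+160,c:c+200],None,fx=2,fy=2))
cv2.imwrite("pics/pre1.png",np.hstack(o)[:,:,::-1])
```

```text
(no output)
```

View pics/pre1.png

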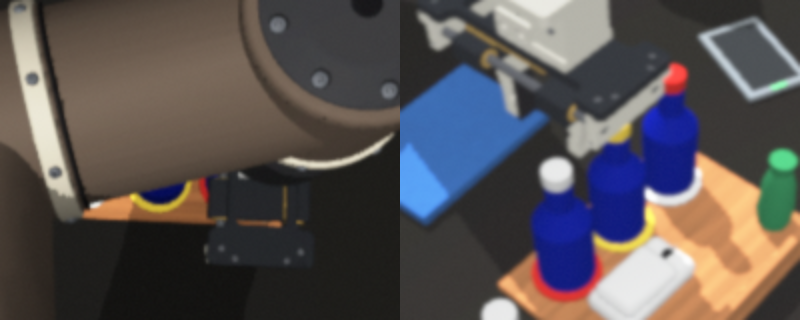

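Run:
```python
from plant import eyes
from h import *
from st import st
o,M=st()
s=eyes.snapshot("scene");im=s["image"].copy()
C=cloud(s)
def d(P,c):
    p=proj(s,P)[0];print(np.round(P,3),p.round(1));cv2.circle(im,tuple(int(round(v)) for v in p),2,c,-1)
t=o["tool_pos"]
d(t,(255,0,255))
for k in(-.026,.026):
    d(t+M[:,1]*k,(0,255,0)); d(t+M[:,1]*k-M[:,0]*.06,(0,255,255))
a=cv2.resize(im[80:280,180:430],None,fx=3,fy=3)
cv2.imwrite("pics/pre2.png",a[:,:,::-1])
```

```text
t 3.33 tcp [ 0.5245 -0.0766  0.1799] xax [ 0.007  0.001 -1.   ] jawyaw 177.16 op 0.0526 F [ 0.3 -0.4  1. ] j [ 13.   7. -19.   0. -64. -16.]
[ 0.525 -0.077  0.18 ] [277.  179.9]
[ 0.55  -0.078  0.18 ] [287.9 187.2]
[ 0.55  -0.078  0.24 ] [285.5 162.4]
[ 0.499 -0.075  0.18 ] [266.3 172.9]
[ 0.498 -0.075  0.24 ] [262.6 148. ]
```

View pics/pre2.png

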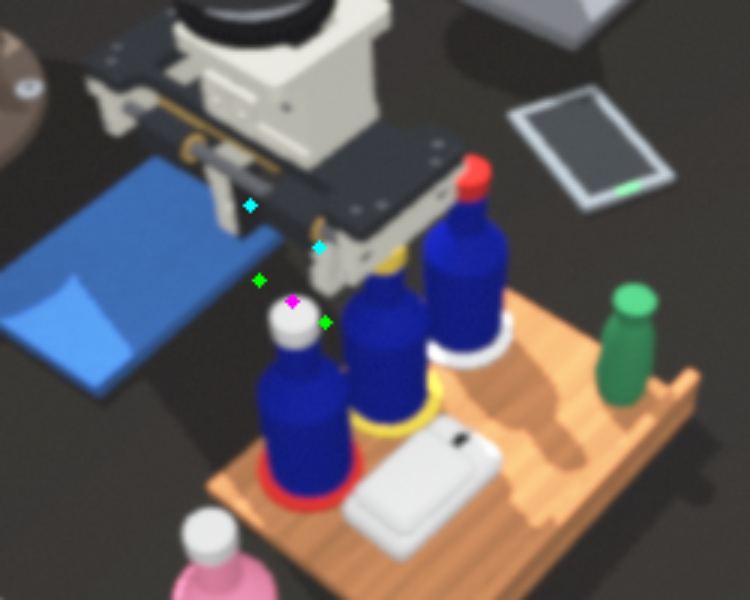

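Run:
```python
from plant import eyes
from h import *
s=eyes.snapshot("scene");C=cloud(s)
for u,v in [(257,155),(258,150),(256,145),(287,172),(288,168),(289,165),(285,170),(300,165),(325,140),(279,187),(215,115)]:
    print(u,v,C[v,u].round(4))
t=eyes.snapshot("top");cv2.imwrite("pics/top1.png",t["image"][:,:,::-1])
```

```text
257 155 [ 0.4926 -0.085   0.2276]
258 150 [ 0.4958 -0.0839  0.2402]
256 145 [ 0.4937 -0.0848  0.251 ]
287 172 [ 0.5615 -0.0884  0.2339]
288 168 [ 0.5652 -0.0891  0.246 ]
289 165 [ 0.5675 -0.0887  0.2539]
285 170 [ 0.5587 -0.0896  0.2377]
300 165 [ 0.6164 -0.1182  0.3089]
325 140 [ 0.6214 -0.0679  0.3214]
279 187 [ 0.5324 -0.0813  0.1711]
215 115 [ 0.4392 -0.1109  0.303 ]
```

View pics/top1.png

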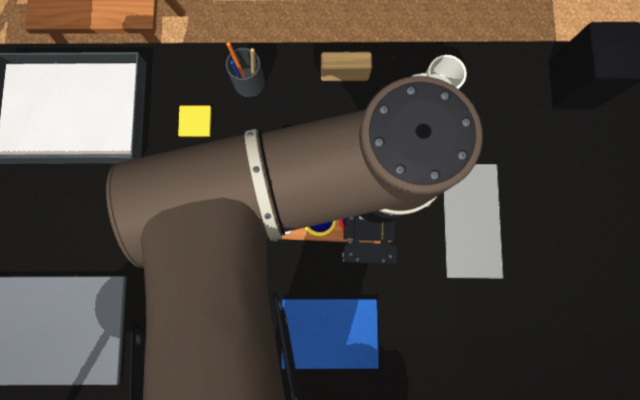

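Run:
```python
from plant import eyes
from h import *
s=eyes.snapshot("scene");C=cloud(s)
for v in range(140,186,3): print(v,[ (C[v,u,2]*1000).round().astype(int) for u in range(248,300,3)])
im=np.clip(s["image"][120:200,230:310].astype(float)*2.5,0,255).astype(np.uint8)
cv2.imwrite("pics/fing.png",cv2.resize(im,None,fx=7,fy=7,interpolation=cv2.INTER_CUBIC)[:,:,::-1])
```

```text
140 [np.int64(2), np.int64(255), np.int64(261), np.int64(263), np.int64(299), np.int64(300), np.int64(301), np.int64(2), np.int64(-1), np.int64(306), np.int64(308), np.int64(318), np.int64(322), np.int64(327), np.int64(326), np.int64(325), np.int64(328), np.int64(327)]
143 [np.int64(16), np.int64(251), np.int64(253), np.int64(257), np.int64(254), np.int64(296), np.int64(300), np.int64(301), np.int64(307), np.int64(309), np.int64(307), np.int64(306), np.int64(307), np.int64(321), np.int64(326), np.int64(327), np.int64(325), np.int64(327)]
146 [np.int64(14), np.int64(15), np.int64(244), np.int64(249), np.int64(249), np.int64(242), np.int64(240), np.int64(308), np.int64(307), np.int64(307), np.int64(308), np.int64(308), np.int64(308), np.int64(307), np.int64(326), np.int64(327), np.int64(325), np.int64(328)]
149 [np.int64(16), np.int64(15), np.int64(754), np.int64(239), np.int64(241), np.int64(236), np.int64(233), np.int64(302), np.int64(307), np.int64(308), np.int64(308), np.int64(307), np.int64(307), np.int64(325), np.int64(326), np.int64(327), np.int64(327), np.int64(325)]
152 [np.in
[... 2386 characters left out ...]
nt64(2), np.int64(0), np.int64(2), np.int64(2), np.int64(3), np.int64(2), np.int64(1), np.int64(169), np.int64(2), np.int64(3), np.int64(1), np.int64(3), np.int64(1), np.int64(1), np.int64(754)]
182 [np.int64(3), np.int64(5), np.int64(1), np.int64(3), np.int64(0), np.int64(4), np.int64(2), np.int64(3), np.int64(169), np.int64(169), np.int64(169), np.int64(170), np.int64(171), np.int64(1), np.int64(3), np.int64(3), np.int64(105), np.int64(114)]
185 [np.int64(2), np.int64(1), np.int64(0), np.int64(0), np.int64(2), np.int64(0), np.int64(0), np.int64(4), np.int64(171), np.int64(171), np.int64(171), np.int64(171), np.int64(169), np.int64(2), np.int64(3), np.int64(3), np.int64(106), np.int64(112)]
```

View pics/fing.png

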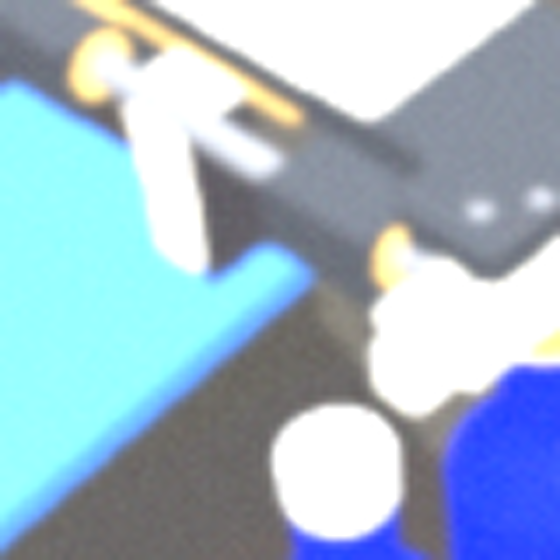

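The scene view shows fingertips at about z 0.22 (pixels (258,158) and (288,177)), but the state reports TCP z 0.18. The x and y values agree. I'll go down a little, which is safe under either reading because the fingers straddle the stopper, and compare again.

```bash
python3 -m crank '[{"linear":[0,0,-0.3],"rot":[0,-0.05,0],"hand":0.6},{"linear":[0,0,-0.3],"rot":[0,0,0],"hand":0.6},{"linear":[0,0,0],"rot":[0,0,0],"hand":0.6},{"linear":[0,0,0],"rot":[0,0,0],"hand":0.6},{"linear":[0,0,0],"rot":[0,0,0],"hand":0.6}]'
cat > fing.py <<'E'
import sys
from plant import eyes
from h import *
from st import st
o,M=st()
s=eyes.snapshot("scene");C=cloud(s)
t=o["tool_pos"]
im=s["image"].copy()
p=proj(s,t)[0].round().astype(int);cv2.circle(im,tuple(int(x) for x in p),1,(255,0,255),-1)
u,v=p;u=min(max(u,60),580);v=min(max(v,60),340)
cv2.imwrite(sys.argv[1],cv2.resize(im[v-60:v+60,u-60:u+60],None,fx=5,fy=5,interpolation=cv2.INTER_CUBIC)[:,:,::-1])
E
python3 fing.py pics/f2.png
```

```text
clock: 4.15
tool_pos: [0.5252, -0.0768, 0.1443]
orientation: [-84.6, 89.3, 2.5]
force: [0.3, 0.3, -0.4]
opening: 0.0522
t 4.15 tcp [ 0.5252 -0.0768  0.1443] xax [ 0.012  0.001 -1.   ] jawyaw 177.17 op 0.0522 F [ 0.3  0.3 -0.4] j [ 13.   9. -22.   0. -59. -16.]
```

View pics/f2.png

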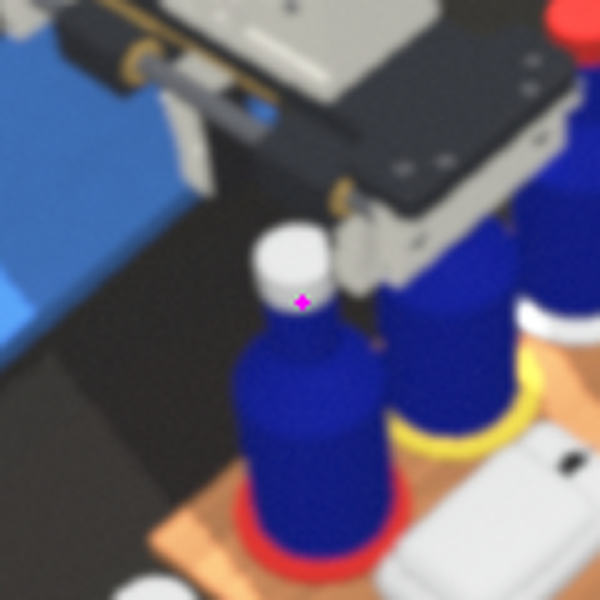

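```bash
cat > tips.py <<'E'
from plant import eyes
from h import *
from st import st
o,M=st();t=o["tool_pos"]
s=eyes.snapshot("scene");C=cloud(s);Q=C-t
L=Q@M  # tool coords
m=(abs(L[...,2])<.03)&(abs(L[...,1])<.07)&(L[...,0]<-.02)&(L[...,0]>-.075)&(abs(L[...,1])>.018)
for sg in(-1,1):
    P=L[m&(np.sign(L[...,1])==sg)]*1000
    if len(P)<5: print("few");continue
    print(sg,len(P),"toolx max",np.percentile(P[:,0],[90,97,100]).round(1),"y",np.percentile(P[:,1],[3,50,97]).round(1),"z",np.percentile(P[:,2],[3,50,97]).round(1))
E
python3 tips.py
```

```text
t 4.2 tcp [ 0.5253 -0.0768  0.1444] xax [ 0.013  0.001 -1.   ] jawyaw 177.18 op 0.0527 F [ 0.  -0.5  0.1] j [ 13.   9. -22.   0. -59. -16.]
-1 117 toolx max [-44.8 -42.5 -38. ] y [-45.  -40.6 -28.2] z [-10.5  -9.1  -1.3]
1 193 toolx max [-42.9 -38.9 -36.8] y [24.5 26.7 41.3] z [-10.1  -7.2   8.1]
```

```bash
python3 -m crank '[{"linear":[-0.02,0,-0.3],"rot":[0,0.15,0],"hand":0.6},{"linear":[0,0,-0.3],"rot":[0,0,0],"hand":0.6},{"linear":[0,0,-0.2],"rot":[0,0,0],"hand":0.6},{"linear":[0,0,0],"rot":[0,0,0],"hand":0.6},{"linear":[0,0,0],"rot":[0,0,0],"hand":0.6}]'; python3 fing.py pics/f3.png; python3 tips.py
```

```text
clock: 4.88
tool_pos: [0.5239, -0.0768, 0.0936]
orientation: [73.5, 89.9, 160.7]
force: [-0.0, -0.6, 0.8]
opening: 0.0523
t 4.88 tcp [ 0.5239 -0.0768  0.0936] xax [-0.002  0.001 -1.   ] jawyaw 177.17 op 0.0523 F [-0.  -0.6  0.8] j [ 13.  12. -25.  -0. -53. -16.]
t 4.92 tcp [ 0.5238 -0.0767  0.0936] xax [-0.002  0.001 -1.   ] jawyaw 177.17 op 0.0526 F [ 0.5 -0.2 -0.3] j [ 13.  12. -25.  -0. -53. -16.]
-1 108 toolx max [-22.3 -20.8 -20.5] y [-45.2 -40.4 -18.6] z [-10.8  -8.6   0.2]
1 146 toolx max [-44.1 -39.3 -37.1] y [24.2 26.8 40.9] z [-10.2  -7.6   8. ]
```

View pics/f3.png

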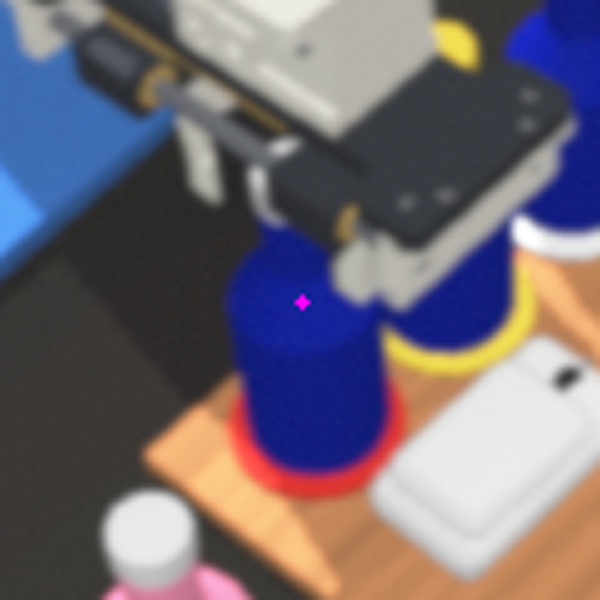

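```bash
python3 -m crank '[{"linear":[0,0,-0.08],"rot":[0,0,0],"hand":0.6},{"linear":[0,0,0],"rot":[0,0,0],"hand":0},{"linear":[0,0,0],"rot":[0,0,0],"hand":0},{"linear":[0,0,0],"rot":[0,0,0],"hand":0},{"linear":[0,0,0],"rot":[0,0,0],"hand":0},{"linear":[0,0,0],"rot":[0,0,0],"hand":0}]'; python3 -c "from st import st;st()"
```

```text
clock: 5.72
tool_pos: [0.5246, -0.0765, 0.0897]
orientation: [-21.2, 89.9, 66.0]
force: [-0.2, -0.2, -0.8]
opening: 0.0272
t 5.72 tcp [ 0.5246 -0.0765  0.0897] xax [ 0.001  0.001 -1.   ] jawyaw 177.17 op 0.0272 F [-0.2 -0.2 -0.8] j [ 13.  12. -25.  -0. -52. -16.]
```

```bash
python3 -m crank '[{"linear":[0,0,0.15],"rot":[0,0,0],"hand":0},{"linear":[0,0,0.35],"rot":[0,0,0],"hand":0},{"linear":[0,0,0.5],"rot":[0,0,0],"hand":0},{"linear":[0,0,0.5],"rot":[0,0,0],"hand":0},{"linear":[0,0,0.5],"rot":[0,0,0],"hand":0},{"linear":[0,0,0.4],"rot":[0,0,0],"hand":0},{"linear":[0,0,0.3],"rot":[0,0,0],"hand":0},{"linear":[0,0,0],"rot":[0,0,0],"hand":0},{"linear":[0,0,0],"rot":[0,0,0],"hand":0}]'; python3 fing.py pics/f4.png
```

```text
clock: 6.85
tool_pos: [0.5206, -0.0767, 0.2579]
orientation: [64.9, 89.7, 152.1]
force: [-0.6, -0.6, -2.8]
opening: 0.0272
t 6.85 tcp [ 0.5206 -0.0767  0.2579] xax [-0.004  0.002 -1.   ] jawyaw 177.12 op 0.0272 F [-0.6 -0.6 -2.8] j [ 13.   4. -11.  -0. -74. -16.]
```

View pics/f4.png

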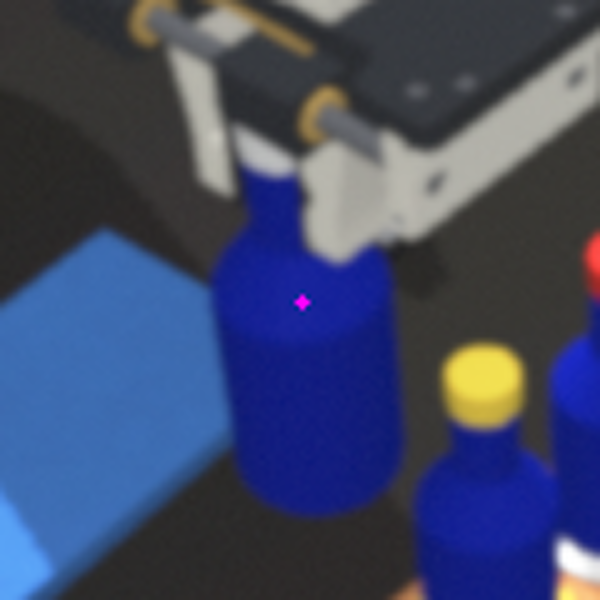

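The white-stopper bottle is held upright and clear. I'm carrying it over to the mat.

```bash
python3 -m crank '[{"linear":[0.1,-0.25,0],"rot":[0,0,0],"hand":0},{"linear":[0.17,-0.5,0],"rot":[0,0,0],"hand":0},{"linear":[0.2,-0.6,0],"rot":[0,0,0],"hand":0},{"linear":[0.2,-0.6,0],"rot":[0,0,0],"hand":0},{"linear":[0.2,-0.6,0],"rot":[0,0,0],"hand":0},{"linear":[0.2,-0.6,0],"rot":[0,0,0],"hand":0},{"linear":[0.15,-0.5,0],"rot":[0,0,0],"hand":0},{"linear":[0.1,-0.4,0],"rot":[0,0,0],"hand":0},{"linear":[0.05,-0.15,0],"rot":[0,0,0],"hand":0},{"linear":[0,0,0],"rot":[0,0,0],"hand":0},{"linear":[0,0,0],"rot":[0,0,0],"hand":0}]'; python3 -c "from st import st;st()"
```

```text
clock: 8.28
tool_pos: [0.6018, -0.3434, 0.2458]
orientation: [80.2, 88.8, 167.3]
force: [0.3, 0.2, -1.2]
opening: 0.0272
t 8.28 tcp [ 0.6018 -0.3434  0.2458] xax [-0.021  0.005 -1.   ] jawyaw 177.12 op 0.0272 F [ 0.3  0.2 -1.2] j [-14.  22.   9.   0. -79.  11.]
```

```bash
python3 -m crank '[{"linear":[0,0.16,-0.3],"rot":[-0.05,-0.24,0],"hand":0},{"linear":[0,0,-0.5],"rot":[0,0,0],"hand":0},{"linear":[0,0,-0.5],"rot":[0,0,0],"hand":0},{"linear":[0,0,-0.5],"rot":[0,0,0],"hand":0},{"linear":[0,0,-0.4],"rot":[0,0,0],"hand":0},{"linear":[0,0,-0.2],"rot":[0,0,0],"hand":0},{"linear":[0,0,0],"rot":[0,0,0],"hand":0},{"linear":[0,0,0],"rot":[0,0,0],"hand":0}]'; python3 -c "from st import st;st()"
```

```text
clock: 9.28
tool_pos: [0.6036, -0.3274, 0.1039]
orientation: [-99.2, 89.5, -11.6]
force: [-0.5, -0.0, -1.7]
opening: 0.0273
t 9.28 tcp [ 0.6036 -0.3274  0.1039] xax [ 0.009 -0.002 -1.   ] jawyaw 177.6 op 0.0273 F [-0.5 -0.  -1.7] j [-12.  25.  -5.  -0. -60.  10.]
```

```bash
python3 -m crank '[{"linear":[0,-0.09,-0.2],"rot":[0,0.1,-0.05],"hand":0},{"linear":[0,0,-0.13],"rot":[0,0,0],"hand":0},{"linear":[0,0,0],"rot":[0,0,0],"hand":0},{"linear":[0,0,0],"rot":[0,0,0],"hand":0}]'; python3 -c "from st import st;st()"
```

```text
clock: 9.78
tool_pos: [0.6045, -0.3337, 0.0844]
orientation: [-137.4, 89.8, -50.1]
force: [-0.8, -0.1, -2.4]
opening: 0.0269
t 9.78 tcp [ 0.6045 -0.3337  0.0844] xax [ 0.002 -0.003 -1.   ] jawyaw 177.33 op 0.0269 F [-0.8 -0.1 -2.4] j [-13.  26.  -5.   0. -59.  10.]
```

```bash
python3 -m crank '[{"linear":[0,0,-0.06],"rot":[0,0,0],"hand":0},{"linear":[0,0,-0.05],"rot":[0,0,0],"hand":0},{"linear":[0,0,0],"rot":[0,0,0],"hand":0},{"linear":[0,0,0],"rot":[0,0,0],"hand":0}]'; python3 fing.py pics/f5.png
```

```text
clock: 10.28
tool_pos: [0.6047, -0.3338, 0.0778]
orientation: [-132.5, 89.8, -45.2]
force: [-0.4, 0.1, -2.8]
opening: 0.0269
t 10.28 tcp [ 0.6047 -0.3338  0.0778] xax [ 0.003 -0.003 -1.   ] jawyaw 177.33 op 0.0269 F [-0.4  0.1 -2.8] j [-13.  26.  -5.   0. -58.  10.]
```

View pics/f5.png

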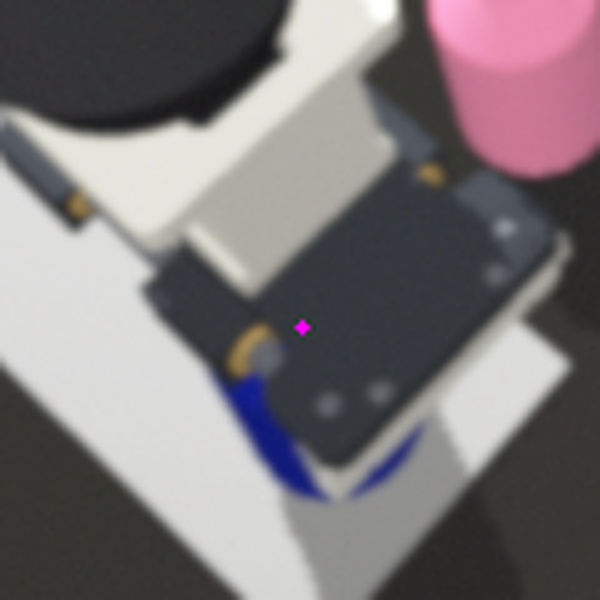

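```bash
python3 -m crank '[{"linear":[0,0,-0.03],"rot":[0,0,0],"hand":0},{"linear":[0,0,0],"rot":[0,0,0],"hand":0},{"linear":[0,0,0],"rot":[0,0,0],"hand":0}]'; python3 -c "from st import st;st()"; python3 -m crank '[{"linear":[0,0,-0.03],"rot":[0,0,0],"hand":0},{"linear":[0,0,0],"rot":[0,0,0],"hand":0},{"linear":[0,0,0],"rot":[0,0,0],"hand":0}]'; python3 -c "from st import st;st()"
```

```text
clock: 10.7
tool_pos: [0.6053, -0.3341, 0.0768]
orientation: [-128.3, 89.7, -40.9]
force: [0.6, 0.2, -1.2]
opening: 0.027
t 10.7 tcp [ 0.6053 -0.3341  0.0768] xax [ 0.004 -0.004 -1.   ] jawyaw 177.35 op 0.027 F [ 0.6  0.2 -1.2] j [-13.  27.  -6.   0. -58.  10.]
clock: 11.08
tool_pos: [0.6062, -0.3348, 0.0768]
orientation: [-126.4, 89.5, -39.1]
force: [0.0, 0.1, -1.1]
opening: 0.0269
t 11.07 tcp [ 0.6062 -0.3348  0.0768] xax [ 0.007 -0.005 -1.   ] jawyaw 177.38 op 0.0269 F [ 0.   0.1 -1.1] j [-13.  27.  -6.   0. -57.  10.]
```

It settled at 0.0768, the predicted contact height, and part of the weight is off the wrist. Releasing and lifting.

```bash
python3 -m crank '[{"linear":[0,0,0],"rot":[0,0,0],"hand":0.3},{"linear":[0,0,0],"rot":[0,0,0],"hand":0.6},{"linear":[0,0,0],"rot":[0,0,0],"hand":0.6},{"linear":[0,0,0],"rot":[0,0,0],"hand":0.6}]'; python3 -c "from st import st;st()"; python3 -m crank '[{"linear":[0,0,0.2],"rot":[0,0.08,0],"hand":0.6},{"linear":[0,0,0.5],"rot":[0,0,0],"hand":0.6},{"linear":[0,0,0.5],"rot":[0,0,0],"hand":0.6},{"linear":[0,0,0.5],"rot":[0,0,0],"hand":0.6},{"linear":[-0.2,0.5,0.5],"rot":[0,0,0],"hand":0.6},{"linear":[-0.2,0.8,0.3],"rot":[0,0,0],"hand":0.6},{"linear":[-0.2,0.8,0],"rot":[0,0,0],"hand":0.6},{"linear":[-0.2,0.8,0],"rot":[0,0,0],"hand":0.6},{"linear":[-0.2,0.8,0],"rot":[0,0,0],"hand":0.6},{"linear":[-0.2,0.8,0],"rot":[0,0,0],"hand":0.6},{"linear":[0,0.5,0],"rot":[0,0,0],"hand":0.6},{"linear":[0,0,0],"rot":[0,0,0],"hand":0.6},{"linear":[0,0,0],"rot":[0,0,0],"hand":0.6}]';  python3 -c "from st import st;st()"
```

```text
clock: 11.58
tool_pos: [0.6065, -0.3348, 0.0766]
orientation: [-125.3, 89.5, -37.9]
force: [0.7, 0.7, -0.1]
opening: 0.0499
t 11.57 tcp [ 0.6065 -0.3348  0.0766] xax [ 0.007 -0.005 -1.   ] jawyaw 177.39 op 0.0499 F [ 0.7  0.7 -0.1] j [-13.  27.  -6.   0. -57.  10.]
clock: 13.2
tool_pos: [0.5329, -0.0275, 0.2437]
orientation: [-120.8, 89.4, -33.4]
force: [-0.7, -0.7, 0.7]
opening: 0.0522
t 13.2 tcp [ 0.5329 -0.0275  0.2437] xax [ 0.009 -0.006 -1.   ] jawyaw 177.4 op 0.0522 F [-0.7 -0.7  0.7] j [ 19.   5. -13.   1. -72. -21.]
```

Run:
```python
from plant import eyes
import cv2
s=eyes.snapshot("scene");cv2.imwrite("pics/s6.png",s["image"][:,:,::-1])
```

```text
(no output)
```

View pics/s6.png

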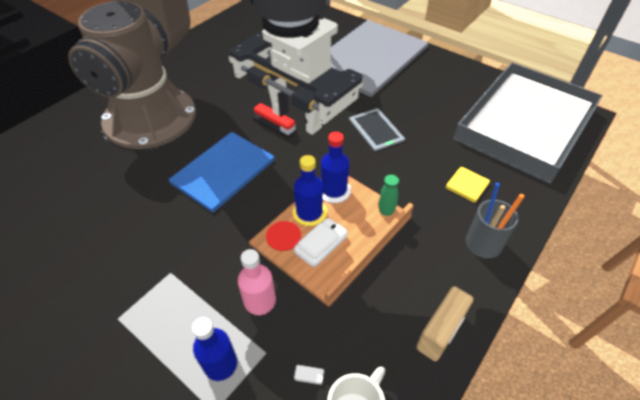

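The white-stopper bottle stands on the mat at (213,350). Yellow is next.

```bash
python3 -m crank '[{"linear":[-0.08,0.45,0],"rot":[0.07,0.1,0],"hand":0.6},{"linear":[0,0,0],"rot":[0,0,0],"hand":0.6},{"linear":[0,0,-0.3],"rot":[0,0,0],"hand":0.6},{"linear":[0,0,0],"rot":[0,0,0],"hand":0.6},{"linear":[0,0,0],"rot":[0,0,0],"hand":0.6}]';  python3 -c "from st import st;st()"
```

```text
clock: 13.88
tool_pos: [0.5291, -0.0049, 0.2265]
orientation: [-140.5, 89.9, -53.5]
force: [0.6, -0.5, 0.7]
opening: 0.0526
t 13.88 tcp [ 0.5291 -0.0049  0.2265] xax [ 0.001 -0.001 -1.   ] jawyaw 177.07 op 0.0526 F [ 0.6 -0.5  0.7] j [ 21.   5. -14.   0. -70. -24.]
```

```bash
python3 -m crank '[{"linear":[-0.02,0.1,-0.1],"rot":[0,0,0],"hand":0.6},{"linear":[0,0,-0.4],"rot":[0,0,0],"hand":0.6},{"linear":[0,0,-0.4],"rot":[0,0,0],"hand":0.6},{"linear":[0,0,-0.4],"rot":[0,0,0],"hand":0.6},{"linear":[0,0,0],"rot":[0,0,0],"hand":0.6},{"linear":[0,0,0],"rot":[0,0,0],"hand":0.6}]';  python3 -c "from st import st;st()"
```

```text
clock: 14.62
tool_pos: [0.5294, 0.0019, 0.1489]
orientation: [-92.6, 89.7, -5.5]
force: [0.2, -0.3, 0.8]
opening: 0.0527
t 14.62 tcp [0.5294 0.0019 0.1489] xax [ 0.006 -0.001 -1.   ] jawyaw 177.03 op 0.0527 F [ 0.2 -0.3  0.8] j [ 22.   8. -21.   0. -60. -25.]
```

```bash
python3 -m crank '[{"linear":[-0.02,-0.02,-0.3],"rot":[0,0.06,0],"hand":0.6},{"linear":[0,0,-0.35],"rot":[0,0,0],"hand":0.6},{"linear":[0,0,-0.3],"rot":[0,0,0],"hand":0.6},{"linear":[0,0,0],"rot":[0,0,0],"hand":0.6},{"linear":[0,0,0],"rot":[0,0,0],"hand":0.6}]';  python3 fing.py pics/f7.png
```

```text
clock: 15.25
tool_pos: [0.5297, 0.0012, 0.0916]
orientation: [-73.0, 89.7, 14.0]
force: [0.1, -0.6, -0.3]
opening: 0.0523
t 15.25 tcp [0.5297 0.0012 0.0916] xax [ 0.004  0.001 -1.   ] jawyaw 177.04 op 0.0523 F [ 0.1 -0.6 -0.3] j [ 21.  12. -26.   0. -52. -24.]
```

View pics/f7.png

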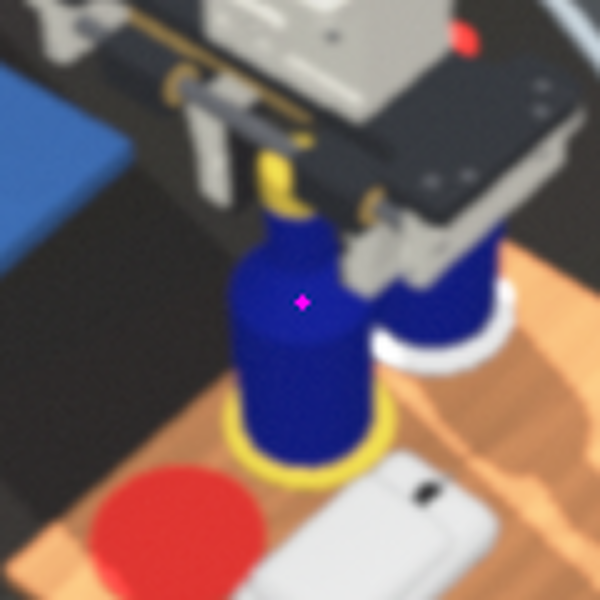

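```bash
python3 -m crank '[{"linear":[-0.02,0,-0.02],"rot":[0,0.04,0],"hand":0.6},{"linear":[0,0,0],"rot":[0,0,0],"hand":0},{"linear":[0,0,0],"rot":[0,0,0],"hand":0},{"linear":[0,0,0],"rot":[0,0,0],"hand":0},{"linear":[0,0,0],"rot":[0,0,0],"hand":0}]';  python3 -c "from st import st;st()"
```

```text
clock: 15.92
tool_pos: [0.5293, 0.0015, 0.092]
orientation: [-55.2, 89.8, 31.8]
force: [0.4, -0.7, -1.4]
opening: 0.0273
t 15.93 tcp [0.5293 0.0015 0.092 ] xax [ 0.003  0.002 -1.   ] jawyaw 177.04 op 0.0273 F [ 0.4 -0.7 -1.4] j [ 21.  12. -25.  -0. -52. -24.]
```

```bash
python3 -m crank '[{"linear":[0,0,0.15],"rot":[0,0,0],"hand":0},{"linear":[0,0,0.35],"rot":[0,0,0],"hand":0},{"linear":[0,0,0.5],"rot":[0,0,0],"hand":0},{"linear":[0,0,0.5],"rot":[0,0,0],"hand":0},{"linear":[0,0,0.5],"rot":[0,0,0],"hand":0},{"linear":[0,-0.2,0.5],"rot":[0,0,0],"hand":0},{"linear":[0,-0.4,0.3],"rot":[0,0,0],"hand":0},{"linear":[0,-0.6,0],"rot":[0,0,0],"hand":0},{"linear":[0,-0.7,0],"rot":[0,0,0],"hand":0},{"linear":[0,-0.7,0],"rot":[0,0,0],"hand":0},{"linear":[0,-0.7,0],"rot":[0,0,0],"hand":0},{"linear":[0,-0.7,0],"rot":[0,0,0],"hand":0},{"linear":[0,-0.7,0],"rot":[0,0,0],"hand":0},{"linear":[0,-0.4,0],"rot":[0,0,0],"hand":0},{"linear":[0,-0.2,0],"rot":[0,0,0],"hand":0},{"linear":[0,0,0],"rot":[0,0,0],"hand":0},{"linear":[0,0,0],"rot":[0,0,0],"hand":0}]';  python3 -c "from st import st;st()"
```

```text
clock: 18.05
tool_pos: [0.5237, -0.325, 0.2708]
orientation: [-13.9, 89.8, 73.2]
force: [-0.8, -0.7, -1.8]
opening: 0.0271
t 18.05 tcp [ 0.5237 -0.325   0.2708] xax [ 0.001  0.004 -1.   ] jawyaw 177.16 op 0.0271 F [-0.8 -0.7 -1.8] j [-14.  13.   0.  -0. -78.  11.]
```

```bash
python3 -m crank '[{"linear":[0.06,-0.13,-0.2],"rot":[-0.04,0,0],"hand":0},{"linear":[0,0,-0.5],"rot":[0,0,0],"hand":0},{"linear":[0,0,-0.6],"rot":[0,0,0],"hand":0},{"linear":[0,0,-0.6],"rot":[0,0,0],"hand":0},{"linear":[0,0,-0.5],"rot":[0,0,0],"hand":0},{"linear":[0,0,-0.3],"rot":[0,0,0],"hand":0},{"linear":[0,0,-0.15],"rot":[0,0,0],"hand":0},{"linear":[0,0,0],"rot":[0,0,0],"hand":0},{"linear":[0,0,0],"rot":[0,0,0],"hand":0}]';  python3 -c "from st import st;st()"
```

```text
clock: 19.18
tool_pos: [0.5288, -0.3289, 0.092]
orientation: [-99.4, 89.9, -11.8]
force: [-0.0, -0.1, -1.9]
opening: 0.0268
t 19.18 tcp [ 0.5288 -0.3289  0.092 ] xax [ 0.002 -0.    -1.   ] jawyaw 177.61 op 0.0268 F [-0.  -0.1 -1.9] j [-14.  20. -14.  -0. -56.  12.]
```

```bash
python3 -m crank '[{"linear":[0,-0.06,-0.12],"rot":[0,0,0],"hand":0},{"linear":[0,0,-0.06],"rot":[0,0,0],"hand":0},{"linear":[0,0,-0.04],"rot":[0,0,0],"hand":0},{"linear":[0,0,-0.02],"rot":[0,0,0],"hand":0},{"linear":[0,0,0],"rot":[0,0,0],"hand":0},{"linear":[0,0,0],"rot":[0,0,0],"hand":0}]';  python3 -c "from st import st;st()"
```

```text
clock: 19.92
tool_pos: [0.5301, -0.3335, 0.0791]
orientation: [-106.0, 89.6, -18.4]
force: [0.5, 0.0, -1.0]
opening: 0.0269
t 19.93 tcp [ 0.5301 -0.3335  0.0791] xax [ 0.006 -0.002 -1.   ] jawyaw 177.62 op 0.0269 F [ 0.5  0.  -1. ] j [-14.  21. -14.   0. -54.  12.]
```

```bash
python3 -m crank '[{"linear":[0,0,0],"rot":[0,0,0],"hand":0.3},{"linear":[0,0,0],"rot":[0,0,0],"hand":0.6},{"linear":[0,0,0],"rot":[0,0,0],"hand":0.6},{"linear":[0,0,0],"rot":[0,0,0],"hand":0.6},{"linear":[0,0,0.2],"rot":[0,0.06,0],"hand":0.6},{"linear":[0,0,0.5],"rot":[0,0,0],"hand":0.6},{"linear":[0,0,0.5],"rot":[0,0,0],"hand":0.6},{"linear":[0,0,0.5],"rot":[0,0,0],"hand":0.6},{"linear":[0,0.5,0.5],"rot":[0,0,0],"hand":0.6},{"linear":[0,0.8,0.4],"rot":[0,0,0],"hand":0.6},{"linear":[0,0.8,0.2],"rot":[0,0,0],"hand":0.6},{"linear":[0,0.8,0],"rot":[0,0,0],"hand":0.6},{"linear":[0,0.8,0],"rot":[0,0,0],"hand":0.6},{"linear":[0,0.8,0],"rot":[0,0,0],"hand":0.6},{"linear":[0,0.8,0],"rot":[0,0,0],"hand":0.6},{"linear":[0,0.8,0],"rot":[0,0,0],"hand":0.6},{"linear":[0,0.4,0],"rot":[0,0,0],"hand":0.6},{"linear":[0,0,0],"rot":[0,0,0],"hand":0.6},{"linear":[0,0,0],"rot":[0,0,0],"hand":0.6}]';  python3 -c "from st import st;st()"
```

```text
clock: 22.3
tool_pos: [0.5303, 0.067, 0.2685]
orientation: [-98.3, 89.1, -10.7]
force: [-0.9, -0.6, -0.3]
opening: 0.0527
t 22.3 tcp [0.5303 0.067  0.2685] xax [ 0.015 -0.003 -1.   ] jawyaw 177.64 op 0.0527 F [-0.9 -0.6 -0.3] j [ 29.   4. -11.   1. -75. -31.]
```

```bash
python3 -m crank '[{"linear":[0.02,0.26,0],"rot":[0.03,0.17,0],"hand":0.6},{"linear":[0,0,-0.3],"rot":[0,0,0],"hand":0.6},{"linear":[0,0,-0.4],"rot":[0,0,0],"hand":0.6},{"linear":[0,0,-0.4],"rot":[0,0,0],"hand":0.6},{"linear":[0,0,-0.4],"rot":[0,0,0],"hand":0.6},{"linear":[0,0,-0.3],"rot":[0,0,0],"hand":0.6},{"linear":[0,0,0],"rot":[0,0,0],"hand":0.6},{"linear":[0,0,0],"rot":[0,0,0],"hand":0.6}]';  python3 fing.py pics/f8.png
```

```text
clock: 23.3
tool_pos: [0.5339, 0.0811, 0.1595]
orientation: [64.1, 89.9, 151.3]
force: [0.0, 0.2, -0.1]
opening: 0.0523
t 23.3 tcp [0.5339 0.0811 0.1595] xax [-0.001  0.001 -1.   ] jawyaw 177.16 op 0.0523 F [ 0.   0.2 -0.1] j [ 29.   9. -19.  -0. -62. -32.]
```

View pics/f8.png

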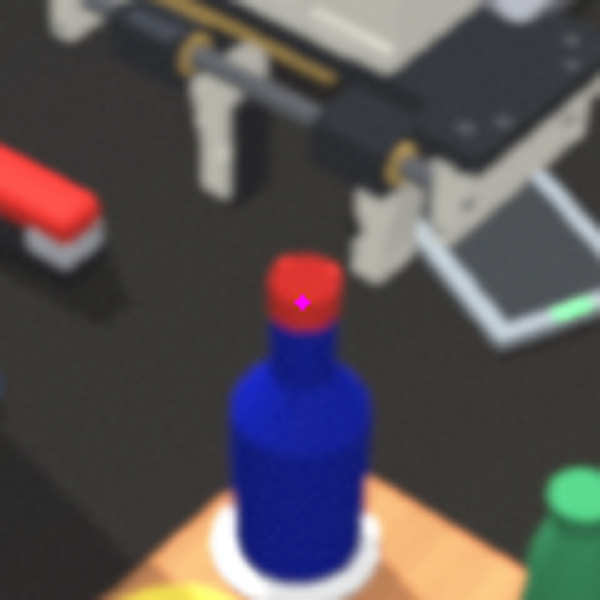

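Aligned. Going down the remaining 68 mm.

```bash
python3 -m crank '[{"linear":[-0.03,0.02,-0.3],"rot":[0,0,0],"hand":0.6},{"linear":[0,0,-0.4],"rot":[0,0,0],"hand":0.6},{"linear":[0,0,-0.35],"rot":[0,0,0],"hand":0.6},{"linear":[0,0,-0.1],"rot":[0,0,0],"hand":0.6},{"linear":[0,0,0],"rot":[0,0,0],"hand":0.6},{"linear":[0,0,0],"rot":[0,0,0],"hand":0.6}]';  python3 fing.py pics/f9.png
```

```text
clock: 24.1
tool_pos: [0.5362, 0.0839, 0.0953]
orientation: [-56.1, 89.5, 31.0]
force: [0.8, 0.2, -0.2]
opening: 0.0527
t 24.1 tcp [0.5362 0.0839 0.0953] xax [ 0.008  0.005 -1.   ] jawyaw 177.16 op 0.0527 F [ 0.8  0.2 -0.2] j [ 30.  13. -24.  -0. -53. -32.]
```

View pics/f9.png

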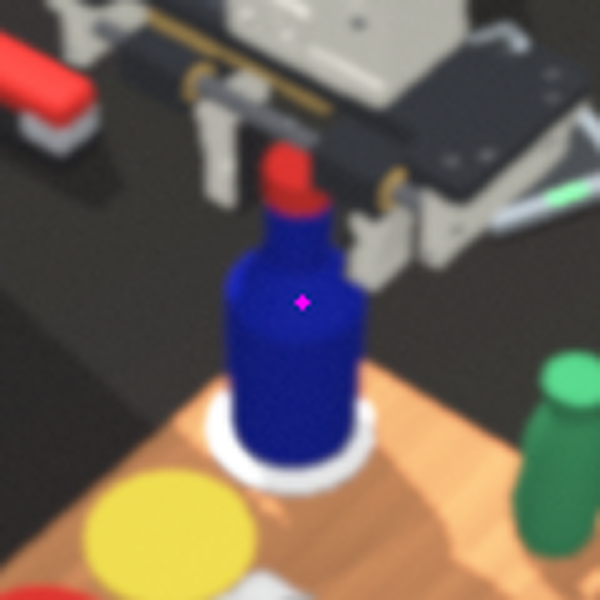

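```bash
python3 -m crank '[{"linear":[-0.07,-0.02,-0.05],"rot":[-0.05,0.09,0],"hand":0.6},{"linear":[0,0,0],"rot":[0,0,0],"hand":0.6},{"linear":[0,0,0],"rot":[0,0,0],"hand":0.6}]';  python3 -c "from st import st;st()"
```

```text
clock: 24.52
tool_pos: [0.5323, 0.0829, 0.0933]
orientation: [-50.4, 89.9, 36.8]
force: [0.0, 1.3, 0.3]
opening: 0.0526
t 24.52 tcp [0.5323 0.0829 0.0933] xax [ 0.002  0.001 -1.   ] jawyaw 177.16 op 0.0526 F [0.  1.3 0.3] j [ 30.  13. -24.  -0. -53. -33.]
```

```bash
python3 -m crank '[{"linear":[0,0,0],"rot":[0,0,0],"hand":0},{"linear":[0,0,0],"rot":[0,0,0],"hand":0},{"linear":[0,0,0],"rot":[0,0,0],"hand":0},{"linear":[0,0,0],"rot":[0,0,0],"hand":0},{"linear":[0,0,0],"rot":[0,0,0],"hand":0}]';  python3 -c "from st import st;st()"; python3 -m crank '[{"linear":[0,0,0.15],"rot":[0,0,0],"hand":0},{"linear":[0,0,0.35],"rot":[0,0,0],"hand":0},{"linear":[0,0,0.5],"rot":[0,0,0],"hand":0},{"linear":[0,0,0.5],"rot":[0,0,0],"hand":0},{"linear":[0,0,0.5],"rot":[0,0,0],"hand":0},{"linear":[0,-0.2,0.5],"rot":[0,0,0],"hand":0},{"linear":[-0.1,-0.4,0.3],"rot":[0,0,0],"hand":0},{"linear":[-0.15,-0.6,0],"rot":[0,0,0],"hand":0},{"linear":[-0.15,-0.75,0],"rot":[0,0,0],"hand":0},{"linear":[-0.15,-0.75,0],"rot":[0,0,0],"hand":0},{"linear":[-0.15,-0.75,0],"rot":[0,0,0],"hand":0},{"linear":[-0.15,-0.75,0],"rot":[0,0,0],"hand":0},{"linear":[-0.15,-0.75,0],"rot":[0,0,0],"hand":0},{"linear":[-0.15,-0.75,0],"rot":[0,0,0],"hand":0},{"linear":[-0.1,-0.6,0],"rot":[0,0,0],"hand":0},{"linear":[0,-0.4,0],"rot":[0,0,0],"hand":0},{"linear":[0,-0.15,0],"rot":[0,0,0],"hand":0},{"linear":[0,0,0],"rot":[0,0,0],"hand":0},{"linear":[0,0,0],"rot":[0,0,0],"hand":0}]';  python3 -c "from st import st;st()"
```

```text
clock: 25.15
tool_pos: [0.5325, 0.0829, 0.0933]
orientation: [-54.3, 89.9, 32.9]
force: [-0.2, -0.8, -0.0]
opening: 0.0272
t 25.15 tcp [0.5325 0.0829 0.0933] xax [ 0.002  0.001 -1.   ] jawyaw 177.16 op 0.0272 F [-0.2 -0.8 -0. ] j [ 30.  13. -24.  -0. -53. -33.]
clock: 27.52
tool_pos: [0.4449, -0.3387, 0.269]
orientation: [62.1, 89.5, 149.3]
force: [-0.0, 0.0, -2.3]
opening: 0.0273
t 27.52 tcp [ 0.4449 -0.3387  0.269 ] xax [-0.007  0.004 -1.   ] jawyaw 177.19 op 0.0273 F [-0.   0.  -2.3] j [-17.   8.  -6.  -0. -77.  15.]
```

```bash
python3 -m crank '[{"linear":[0.12,0.04,-0.2],"rot":[-0.04,-0.08,0],"hand":0},{"linear":[0,0,-0.5],"rot":[0,0,0],"hand":0},{"linear":[0,0,-0.6],"rot":[0,0,0],"hand":0},{"linear":[0,0,-0.6],"rot":[0,0,0],"hand":0},{"linear":[0,0,-0.5],"rot":[0,0,0],"hand":0},{"linear":[0,0,-0.3],"rot":[0,0,0],"hand":0},{"linear":[0,0,-0.1],"rot":[0,0,0],"hand":0},{"linear":[0,0,0],"rot":[0,0,0],"hand":0},{"linear":[0,0,0],"rot":[0,0,0],"hand":0}]';  python3 -c "from st import st;st()"
```

```text
clock: 28.65
tool_pos: [0.4554, -0.3288, 0.094]
orientation: [-81.2, 89.7, 6.5]
force: [0.3, 0.4, -2.9]
opening: 0.0272
t 28.65 tcp [ 0.4554 -0.3288  0.094 ] xax [ 0.005  0.001 -1.   ] jawyaw 177.67 op 0.0272 F [ 0.3  0.4 -2.9] j [-16.  15. -21.  -0. -54.  14.]
```

```bash
python3 -m crank '[{"linear":[-0.02,-0.05,-0.12],"rot":[0,0.05,0],"hand":0},{"linear":[0,0,-0.06],"rot":[0,0,0],"hand":0},{"linear":[0,0,-0.04],"rot":[0,0,0],"hand":0},{"linear":[0,0,-0.02],"rot":[0,0,0],"hand":0},{"linear":[0,0,0],"rot":[0,0,0],"hand":0},{"linear":[0,0,0],"rot":[0,0,0],"hand":0}]';  python3 -c "from st import st;st()"
```

```text
clock: 29.4
tool_pos: [0.4553, -0.3326, 0.0804]
orientation: [-101.5, 89.8, -13.8]
force: [-0.3, -0.1, -2.2]
opening: 0.0272
t 29.4 tcp [ 0.4553 -0.3326  0.0804] xax [ 0.003 -0.001 -1.   ] jawyaw 177.66 op 0.0272 F [-0.3 -0.1 -2.2] j [-16.  16. -22.  -0. -52.  14.]
```

```bash
python3 -m crank '[{"linear":[0,0,-0.025],"rot":[0,0,0],"hand":0},{"linear":[0,0,0],"rot":[0,0,0],"hand":0},{"linear":[0,0,0],"rot":[0,0,0],"hand":0.3},{"linear":[0,0,0],"rot":[0,0,0],"hand":0.6},{"linear":[0,0,0],"rot":[0,0,0],"hand":0.6},{"linear":[0,0,0.2],"rot":[0,0.06,0],"hand":0.6},{"linear":[0,0,0.5],"rot":[0,0,0],"hand":0.6},{"linear":[0,0,0.5],"rot":[0,0,0],"hand":0.6},{"linear":[0,0,0.5],"rot":[0,0,0],"hand":0.6},{"linear":[0,0,0.5],"rot":[0,0,0],"hand":0.8},{"linear":[0,0,0],"rot":[0,0,0],"hand":0.8}]';  python3 - <<'E'
from plant import eyes
from h import *
from st import st
st()
for n in ("scene","top"):
    s=eyes.snapshot(n);np.savez(n+"1.npz",**s);cv2.imwrite(f"pics/{n}_b.png",s["image"][:,:,::-1])
E
```

```text
clock: 30.78
tool_pos: [0.4571, -0.3342, 0.222]
orientation: [-152.4, 89.7, -64.6]
force: [0.3, -0.9, -0.6]
opening: 0.0667
t 30.77 tcp [ 0.4571 -0.3342  0.222 ] xax [ 0.003 -0.005 -1.   ] jawyaw 177.75 op 0.0667 F [ 0.3 -0.9 -0.6] j [-16.   9. -11.   0. -70.  14.]
```

View pics/scene_b.png

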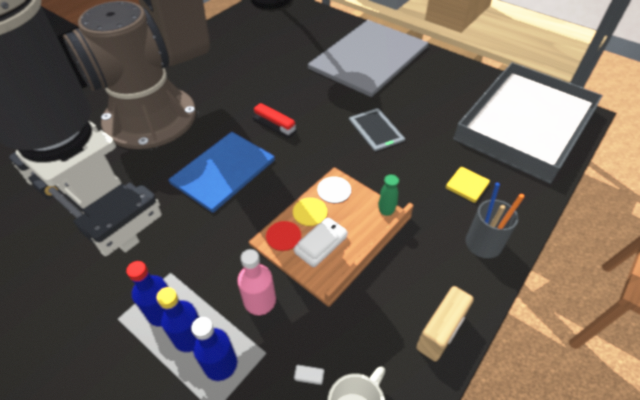

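View pics/top_b.png

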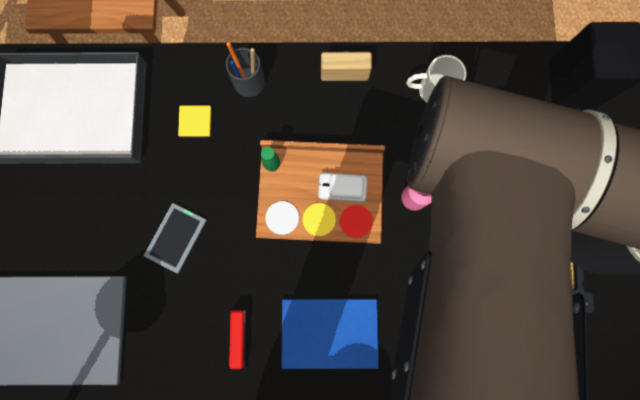

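All three bottles stand upright on the mat: red at (150,292), yellow at (178,320), white at (213,350) in the scene view. The coasters are fully visible in both views, so I'll measure coasters, mouse and pad precisely now.

```bash
cat > m2.py <<'E'
from h import *
S={n:dict(np.load(n+"1.npz")) for n in("top","scene")}
def big(m,seed):
    n,l,st,c=cv2.connectedComponentsWithStats(m.astype(np.uint8))
    k=l[seed[1],seed[0]]
    assert k>0,seed
    cs,_=cv2.findContours((l==k).astype(np.uint8),cv2.RETR_EXTERNAL,cv2.CHAIN_APPROX_NONE)
    return max(cs,key=cv2.contourArea)[:,0].astype(np.float32)
seeds=dict(top=dict(white=(282,218),yellow=(319,219),red=(356,222),pad=(190,208),mouse=(350,188)),scene=dict(white=(333,190),yellow=(308,209),red=(284,237),pad=(396,140),mouse=(318,243)))
for n,s in S.items():
    H=hsv(s);h,sa,v=H[...,0],H[...,1],H[...,2]
    M=dict(red=((h<5)|(h>174))&(sa>190)&(v>90),yellow=(abs(h-28)<6)&(sa>150)&(v>90),white=(sa<60)&(v>120))
    for c in M:
        k=big(M[c],seeds[n][c]);P=on(s,k,.017)[:,:2].astype(np.float32)
        e=cv2.fitEllipse((P*1000));print(n,c,np.round(e[0],1),np.round(e[1],1))
    k=big(v>65,seeds[n]["pad"]) if n=="top" else big((v>95),(372,147) if v[147,372]>95 else seeds[n]["pad"])
    r=cv2.minAreaRect((on(s,k,.008)[:,:2]*1000).astype(np.float32));print(n,"pad",r)
    k=big((sa<60)&(v>90),seeds[n]["mouse"])
    for z in (.022,.03): r=cv2.minAreaRect((on(s,k,z)[:,:2]*1000).astype(np.float32));print(n,"mouse",z,r)
E
python3 m2.py
```

```text
top red [524.5 -77.8] [68.3 69.1]
top yellow [528.6   2.6] [68.4 70. ]
top white [532.7  81.6] [70.1 71.2]Traceback (most recent call last):
  File "m2.py", line 16, in <module>
    k=big(v>65,seeds[n]["pad"]) if n=="top" else big((v>95),(372,147) if v[147,372]>95 else seeds[n]["pad"])
      ~~~^^^^^^^^^^^^^^^^^^^^^^
  File "m2.py", line 6, in big
    assert k>0,seed
           ^^^
AssertionError: (190, 208)
```

```bash
python3 - <<'E'
import re
t=open("m2.py").read()
t=t.replace('''    k=l[seed[1],seed[0]]
    assert k>0,seed''','''    w=l[seed[1]-12:seed[1]+13,seed[0]-12:seed[0]+13];w=w[w>0];k=np.bincount(w).argmax()''')
t=re.sub(r'    k=big\(v>65.*\n','    k=big(v>60,(175,238)) if n=="top" else big(v>75,(377,128))\n',t)
open("m2.py","w").write(t)
E
python3 m2.py
```

```text
top red [524.5 -77.8] [68.3 69.1]
top yellow [528.6   2.6] [68.4 70. ]
top white [532.7  81.6] [70.1 71.2]
top pad ((490.5008850097656, 314.00860595703125), (87.14453125, 131.11135864257812), 63.7646598815918)
top mouse 0.022 ((598.3171997070312, -49.02554702758789), (103.86914825439453, 58.876708984375), 86.20701599121094)
top mouse 0.03 ((596.7852172851562, -48.560054779052734), (103.02632904052734, 58.398990631103516), 86.20701599121094)
scene red [525.2 -78.4] [64.2 67.1]
scene yellow [524.8 -12.2] [35.9 71.9]
scene white [533.3  82.1] [72.5 73.9]
scene pad ((492.1640930175781, 314.824462890625), (93.51686096191406, 139.7395477294922), 63.433006286621094)
scene mouse 0.022 ((595.5963134765625, -45.65995407104492), (110.08392333984375, 63.3784294128418), 85.42549133300781)
scene mouse 0.03 ((598.9498291015625, -49.984161376953125), (108.88096618652344, 62.685874938964844), 85.42542266845703)
```

```bash
python3 -m crank '[{"linear":[0.2,0.4,0],"rot":[0.03,0,-0.2],"hand":0.9},{"linear":[0.35,0.7,0],"rot":[0,0,-0.2],"hand":0.9},{"linear":[0.35,0.7,0],"rot":[0,0,0],"hand":0.9},{"linear":[0.35,0.7,0],"rot":[0,0,0],"hand":0.9},{"linear":[0.35,0.7,0],"rot":[0,0,0],"hand":0.9},{"linear":[0.35,0.7,0],"rot":[0,0,0],"hand":0.9},{"linear":[0.25,0.5,0],"rot":[0,0,0],"hand":0.9},{"linear":[0,0,0],"rot":[0,0,0],"hand":0.9},{"linear":[0,0,0],"rot":[0,0,0],"hand":0.9}]';python3 -c "from st import st;st()"
```

```text
clock: 32.0
tool_pos: [0.585, -0.0605, 0.2103]
orientation: [95.0, 89.0, -179.4]
force: [-0.3, -0.5, 0.3]
opening: 0.0789
t 32.0 tcp [ 0.585  -0.0605  0.2103] xax [-0.018 -0.    -1.   ] jawyaw 175.52 op 0.0789 F [-0.3 -0.5  0.3] j [ 13.  12.  -8.  -0. -71. -17.]
```

```bash
python3 -m crank '[{"linear":[0.2,0.2,0],"rot":[0,-0.2,0.05],"hand":0.9},{"linear":[0,0,-0.4],"rot":[0,0,0],"hand":0.9},{"linear":[0,0,-0.5],"rot":[0,0,0],"hand":0.9},{"linear":[0,0,-0.5],"rot":[0,0,0],"hand":0.9},{"linear":[0,0,-0.5],"rot":[0,0,0],"hand":0.9},{"linear":[0,0,-0.4],"rot":[0,0,0],"hand":0.9},{"linear":[0,0,0],"rot":[0,0,0],"hand":0.9},{"linear":[0,0,0],"rot":[0,0,0],"hand":0.9}]';python3 -c "from st import st;st()"
```

```text
clock: 33.0
tool_pos: [0.6001, -0.0507, 0.0706]
orientation: [-84.9, 89.5, 0.5]
force: [0.3, -0.2, 0.2]
opening: 0.0788
t 33.0 tcp [ 0.6001 -0.0507  0.0706] xax [ 0.009  0.    -1.   ] jawyaw 175.46 op 0.0788 F [ 0.3 -0.2  0.2] j [ 14.  19. -18.   0. -52. -18.]
```

```bash
python3 -m crank '[{"linear":[-0.05,0.03,-0.3],"rot":[0,0.1,0.07],"hand":0.9},{"linear":[0,0,-0.4],"rot":[0,0,0],"hand":0.9},{"linear":[0,0,-0.1],"rot":[0,0,0],"hand":0.9},{"linear":[0,0,0],"rot":[0,0,0],"hand":0.9},{"linear":[0,0,0],"rot":[0,0,0],"hand":0.9}]';python3 fing.py pics/f10.png; python3 tips.py
```

```text
clock: 33.62
tool_pos: [0.5993, -0.0482, 0.0239]
orientation: [-73.9, 89.7, 12.0]
force: [-0.8, -0.8, 0.0]
opening: 0.079
t 33.62 tcp [ 0.5993 -0.0482  0.0239] xax [ 0.006  0.001 -1.   ] jawyaw 175.86 op 0.079 F [-0.8 -0.8  0. ] j [ 14.  22. -21.   0. -47. -18.]
t 33.67 tcp [ 0.5994 -0.0482  0.024 ] xax [ 0.006  0.001 -1.   ] jawyaw 175.86 op 0.079 F [-0.2  0.2 -0.1] j [ 14.  22. -21.   0. -47. -18.]
-1 88 toolx max [-20.7 -20.2 -20.1] y [-56.7 -40.8 -18.5] z [-28.   -9.2   4.9]
1 166 toolx max [-21.8 -20.5 -20. ] y [18.4 39.1 53.8] z [-24.7  -7.5  14.3]
```

View pics/f10.png

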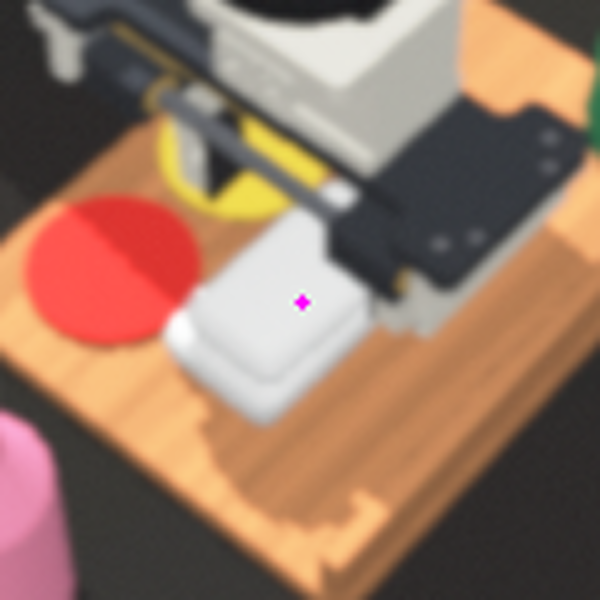

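```bash
python3 -m crank '[{"linear":[-0.03,-0.01,-0.2],"rot":[0,0.06,0],"hand":0.9},{"linear":[0,0,-0.2],"rot":[0,0,0],"hand":0.9},{"linear":[0,0,-0.15],"rot":[0,0,0],"hand":0.9},{"linear":[0,0,0],"rot":[0,0,0],"hand":0.9},{"linear":[0,0,0],"rot":[0,0,0],"hand":0.9}]';python3 fing.py pics/f11.png; python3 tips.py
```

```text
clock: 34.35
tool_pos: [0.5973, -0.0489, -0.0113]
orientation: [-4.0, 89.9, 81.8]
force: [-0.4, 0.3, -0.1]
opening: 0.0785
t 34.35 tcp [ 0.5973 -0.0489 -0.0113] xax [ 0.     0.001 -1.   ] jawyaw 175.85 op 0.0785 F [-0.4  0.3 -0.1] j [ 14.  25. -22.  -0. -43. -18.]
t 34.4 tcp [ 0.5973 -0.0489 -0.0113] xax [ 0.     0.001 -1.   ] jawyaw 175.85 op 0.0789 F [ 0.  -0.7  0.1] j [ 14.  25. -22.  -0. -43. -18.]
-1 545 toolx max [-23.2 -22.5 -20.9] y [-69.  -46.3 -20.8] z [-29.1 -12.6  22.9]
1 377 toolx max [-25.6 -23.9 -21.7] y [19.7 45.2 68.1] z [-28.6  -9.2  26.7]
```

View pics/f11.png

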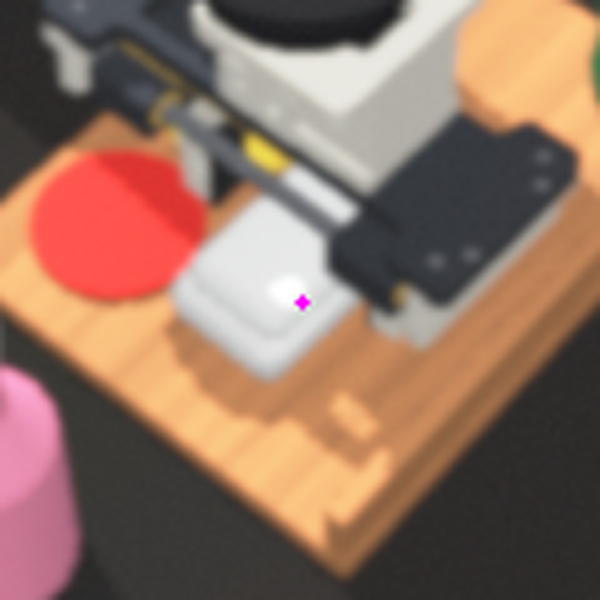

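A reported z of −0.011 with no contact confirms the reading is about 38 mm low. The fingers straddle the mouse, so I'll take the last few millimetres in small steps.

```bash
python3 -m crank '[{"linear":[0,0,-0.06],"rot":[0,0,0],"hand":0.9},{"linear":[0,0,0],"rot":[0,0,0],"hand":0.9},{"linear":[0,0,0],"rot":[0,0,0],"hand":0.9}]';python3 -c "from st import st;st()"; python3 -m crank '[{"linear":[0,0,-0.05],"rot":[0,0,0],"hand":0.9},{"linear":[0,0,0],"rot":[0,0,0],"hand":0.9},{"linear":[0,0,0],"rot":[0,0,0],"hand":0.9}]';python3 -c "from st import st;st()"
```

```text
clock: 34.83
tool_pos: [0.5979, -0.0488, -0.0143]
orientation: [-43.4, 89.9, 42.4]
force: [-0.4, 0.3, 0.3]
opening: 0.0789
t 34.83 tcp [ 0.5979 -0.0488 -0.0143] xax [ 0.002  0.002 -1.   ] jawyaw 175.85 op 0.0789 F [-0.4  0.3  0.3] j [ 14.  25. -23.  -0. -42. -18.]
clock: 35.2
tool_pos: [0.598, -0.0487, -0.0174]
orientation: [-45.0, 89.8, 40.8]
force: [-0.2, -0.1, -0.3]
opening: 0.0789
t 35.2 tcp [ 0.598  -0.0487 -0.0174] xax [ 0.002  0.002 -1.   ] jawyaw 175.85 op 0.0789 F [-0.2 -0.1 -0.3] j [ 14.  25. -23.  -0. -42. -18.]
```

```bash
python3 -m crank '[{"linear":[-0.01,0,-0.01],"rot":[0,0,0],"hand":0.75},{"linear":[0,0,0],"rot":[0,0,0],"hand":0.68},{"linear":[0,0,0],"rot":[0,0,0],"hand":0.6},{"linear":[0,0,0],"rot":[0,0,0],"hand":0},{"linear":[0,0,0],"rot":[0,0,0],"hand":0}]';python3 -c "from st import st;st()"
```

```text
clock: 35.83
tool_pos: [0.5974, -0.0487, -0.0179]
orientation: [-46.7, 89.8, 39.1]
force: [0.4, 0.2, -0.9]
opening: 0.0577
t 35.83 tcp [ 0.5974 -0.0487 -0.0179] xax [ 0.002  0.002 -1.   ] jawyaw 175.86 op 0.0577 F [ 0.4  0.2 -0.9] j [ 14.  25. -23.  -0. -42. -18.]
```

```bash
python3 -m crank '[{"linear":[0,0,0.1],"rot":[0,0,0],"hand":0},{"linear":[0,0,0.2],"rot":[0,0,0],"hand":0},{"linear":[0,0,0.3],"rot":[0,0,0],"hand":0},{"linear":[0,0,0.4],"rot":[0,0,0],"hand":0},{"linear":[0,0,0.4],"rot":[0,0,0],"hand":0},{"linear":[0,0,0.4],"rot":[0,0,0],"hand":0},{"linear":[0,0,0.3],"rot":[0,0,0],"hand":0},{"linear":[0,0,0],"rot":[0,0,0],"hand":0},{"linear":[0,0,0],"rot":[0,0,0],"hand":0}]';python3 fing.py pics/f12.png
```

```text
clock: 36.95
tool_pos: [0.5968, -0.0488, 0.1174]
orientation: [-58.5, 89.7, 27.4]
force: [-0.0, -0.1, -1.5]
opening: 0.0577
t 36.95 tcp [ 0.5968 -0.0488  0.1174] xax [ 0.005  0.003 -1.   ] jawyaw 175.85 op 0.0577 F [-0.  -0.1 -1.5] j [ 14.  16. -15.  -0. -58. -18.]
```

View pics/f12.png

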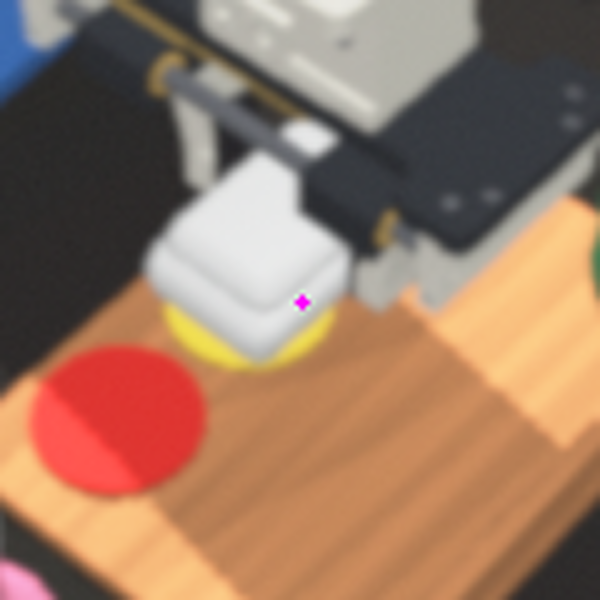

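```bash
python3 -m crank '[{"linear":[-0.06,0.2,0.05],"rot":[0,0,0.5],"hand":0},{"linear":[-0.1,0.35,0.05],"rot":[0,0,0.9],"hand":0},{"linear":[-0.13,0.45,0],"rot":[0,0,1],"hand":0},{"linear":[-0.13,0.45,0],"rot":[0,0,1],"hand":0},{"linear":[-0.13,0.45,0],"rot":[0,0,1],"hand":0},{"linear":[-0.13,0.45,0],"rot":[0,0,1],"hand":0},{"linear":[-0.13,0.45,0],"rot":[0,0,1],"hand":0},{"linear":[-0.13,0.45,0],"rot":[0,0,1],"hand":0},{"linear":[-0.13,0.45,0],"rot":[0,0,1],"hand":0},{"linear":[-0.13,0.45,0],"rot":[0,0,1],"hand":0},{"linear":[-0.13,0.45,0],"rot":[0,0,1],"hand":0},{"linear":[-0.13,0.45,0],"rot":[0,0,1],"hand":0},{"linear":[-0.13,0.45,0],"rot":[0,0,1],"hand":0},{"linear":[-0.1,0.3,0],"rot":[0,0,0.6],"hand":0},{"linear":[0,0.1,0],"rot":[0,0,0.2],"hand":0},{"linear":[0,0,0],"rot":[0,0,0],"hand":0},{"linear":[0,0,0],"rot":[0,0,0],"hand":0}]';python3 -c "from st import st;st()"
```

```text
clock: 39.12
tool_pos: [0.4819, 0.3192, 0.1143]
orientation: [73.0, 89.2, -131.6]
force: [0.1, -0.2, -0.9]
opening: 0.0577
t 39.12 tcp [0.4819 0.3192 0.1143] xax [-0.009 -0.01  -1.   ] jawyaw -114.68 op 0.0577 F [ 0.1 -0.2 -0.9] j [ 53.  15. -17.  -0. -58.  12.]
```

```bash
python3 -m crank '[{"linear":[0.15,-0.08,0],"rot":[0.12,-0.1,-0.33],"hand":0},{"linear":[0,0,-0.2],"rot":[0,0,0],"hand":0},{"linear":[0,0,-0.4],"rot":[0,0,0],"hand":0},{"linear":[0,0,-0.4],"rot":[0,0,0],"hand":0},{"linear":[0,0,-0.3],"rot":[0,0,0],"hand":0},{"linear":[0,0,0],"rot":[0,0,0],"hand":0},{"linear":[0,0,0],"rot":[0,0,0],"hand":0}]';python3 -c "from st import st;st()"
```

```text
clock: 40.0
tool_pos: [0.4924, 0.3099, 0.032]
orientation: [-49.9, 89.9, 103.2]
force: [0.6, 0.2, -1.1]
opening: 0.0572
t 40.0 tcp [0.4924 0.3099 0.032 ] xax [-0.     0.001 -1.   ] jawyaw -116.87 op 0.0572 F [ 0.6  0.2 -1.1] j [ 51.  20. -23.  -0. -47.  12.]
```

Run:
```python
from plant import eyes
from h import *
o=[]
for n,(r,c) in dict(top=(160,90),scene=(60,290)).items():
    s=eyes.snapshot(n);o.append(cv2.resize(s["image"][r:r+150,c:c+190],None,fx=2.1,fy=2.1))
cv2.imwrite("pics/pad1.png",np.hstack(o)[:,:,::-1])
```

```text
(no output)
```

View pics/pad1.png

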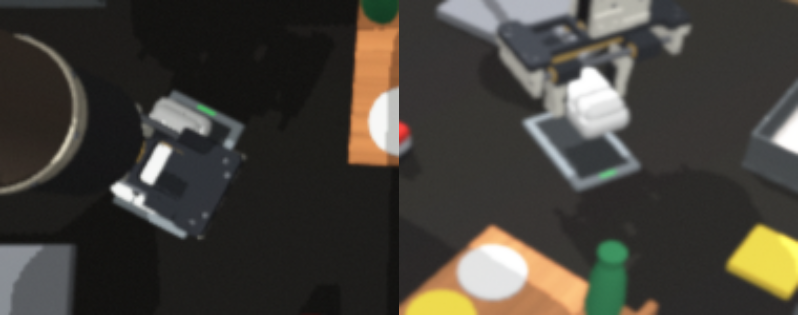

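```bash
python3 -m crank '[{"linear":[-0.02,0.07,-0.2],"rot":[0,0,0.1],"hand":0},{"linear":[0,0,-0.3],"rot":[0,0,0],"hand":0},{"linear":[0,0,-0.2],"rot":[0,0,0],"hand":0},{"linear":[0,0,-0.05],"rot":[0,0,0],"hand":0},{"linear":[0,0,0],"rot":[0,0,0],"hand":0},{"linear":[0,0,0],"rot":[0,0,0],"hand":0}]';python3 -c "from st import st;st()"
```

```text
clock: 40.85
tool_pos: [0.492, 0.3165, -0.0131]
orientation: [-94.2, 89.7, 59.5]
force: [0.4, -0.0, -0.2]
opening: 0.0576
t 40.85 tcp [ 0.492   0.3165 -0.0131] xax [ 0.003  0.005 -1.   ] jawyaw -116.25 op 0.0576 F [ 0.4 -0.  -0.2] j [ 52.  24. -25.  -0. -41.  12.]
```

```bash
python3 -m crank '[{"linear":[-0.01,-0.03,-0.06],"rot":[-0.05,0.03,0],"hand":0},{"linear":[0,0,-0.04],"rot":[0,0,0],"hand":0},{"linear":[0,0,0],"rot":[0,0,0],"hand":0},{"linear":[0,0,0],"rot":[0,0,0],"hand":0}]';python3 -c "from st import st;st()"
```

```text
clock: 41.35
tool_pos: [0.4919, 0.315, -0.0186]
orientation: [-102.8, 89.9, 51.0]
force: [-0.3, -0.6, -0.5]
opening: 0.0577
t 41.35 tcp [ 0.4919  0.315  -0.0186] xax [ 0.001  0.001 -1.   ] jawyaw -116.25 op 0.0577 F [-0.3 -0.6 -0.5] j [ 52.  24. -25.   0. -41.  12.]
```

```bash
python3 -m crank '[{"linear":[0,0,-0.04],"rot":[0,0,0],"hand":0},{"linear":[0,0,-0.02],"rot":[0,0,0],"hand":0},{"linear":[0,0,0],"rot":[0,0,0],"hand":0},{"linear":[0,0,0],"rot":[0,0,0],"hand":0}]';python3 -c "from st import st;st()"
```

```text
clock: 41.85
tool_pos: [0.4919, 0.315, -0.0219]
orientation: [-106.5, 89.9, 47.2]
force: [-0.8, -0.3, -1.4]
opening: 0.0577
t 41.85 tcp [ 0.4919  0.315  -0.0219] xax [ 0.001  0.001 -1.   ] jawyaw -116.24 op 0.0577 F [-0.8 -0.3 -1.4] j [ 52.  25. -25.   0. -40.  12.]
```

```bash
python3 -m crank '[{"linear":[0,0,-0.015],"rot":[0,0,0],"hand":0},{"linear":[0,0,0],"rot":[0,0,0],"hand":0}]';python3 -c "from st import st;st()";  python3 -m crank '[{"linear":[0,0,0],"rot":[0,0,0],"hand":0.72},{"linear":[0,0,0],"rot":[0,0,0],"hand":0.85},{"linear":[0,0,0],"rot":[0,0,0],"hand":0.85},{"linear":[0,0,0.2],"rot":[0,0,0],"hand":0.85},{"linear":[0,0,0.4],"rot":[0,0,0],"hand":0.85},{"linear":[0,0,0.6],"rot":[0,0,0],"hand":0.85},{"linear":[0,0,0.8],"rot":[0,0,0],"hand":0.85},{"linear":[0,0,0.8],"rot":[0,0,0],"hand":0.85},{"linear":[0,0,0.8],"rot":[0,0,0],"hand":0.6},{"linear":[0,-0.4,0.4],"rot":[0,0,-1],"hand":0.6},{"linear":[0,-0.7,0],"rot":[0,0,-1],"hand":0.6},{"linear":[0,-0.7,0],"rot":[0,0,-1],"hand":0.6},{"linear":[0,-0.7,0],"rot":[0,0,-1],"hand":0.6},{"linear":[0,-0.7,0],"rot":[0,0,-1],"hand":0.6},{"linear":[0,-0.7,0],"rot":[0,0,-1],"hand":0.6},{"linear":[0,-0.7,0],"rot":[0,0,-1],"hand":0.6},{"linear":[0,0,0],"rot":[0,0,0],"hand":0.6}]';python3 -c "from st import st;st()"
```

```text
clock: 42.1
tool_pos: [0.492, 0.3151, -0.0218]
orientation: [-111.3, 89.9, 42.5]
force: [0.3, -0.0, -1.0]
opening: 0.0579
t 42.1 tcp [ 0.492   0.3151 -0.0218] xax [ 0.002  0.002 -1.   ] jawyaw -116.21 op 0.0579 F [ 0.3 -0.  -1. ] j [ 52.  25. -25.   0. -40.  12.]
clock: 44.22
tool_pos: [0.49, 0.0294, 0.2389]
orientation: [-103.8, 89.2, 14.0]
force: [-0.7, 0.3, 0.7]
opening: 0.0524
t 44.23 tcp [0.49   0.0294 0.2389] xax [ 0.014  0.004 -1.   ] jawyaw -152.24 op 0.0524 F [-0.7  0.3  0.7] j [ 27.   1. -18.   0. -71.   1.]
```

Run:
```python
from plant import eyes
from h import *
for n in ("scene","top"):
    s=eyes.snapshot(n);np.savez(n+"2.npz",**s);cv2.imwrite(f"pics/{n}_c.png",s["image"][:,:,::-1])
```

```text
(no output)
```

View pics/scene_c.png

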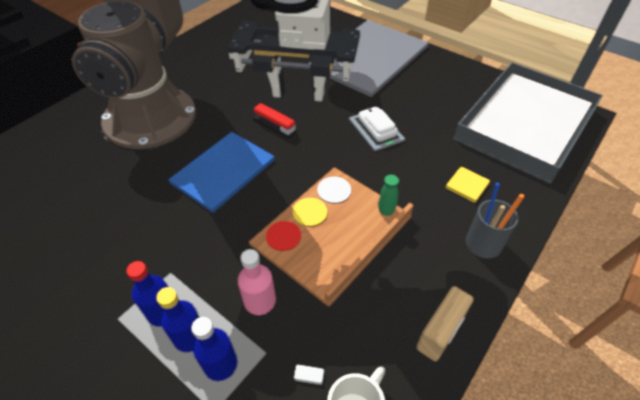

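View pics/top_c.png

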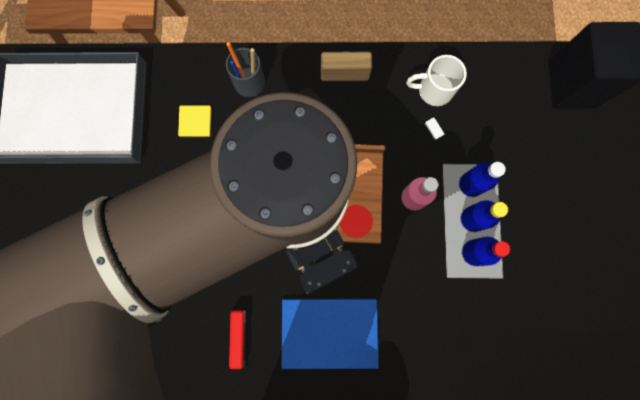

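The mouse is on the pad at scene pixel (380,124), and all the bottles are still on the mat. I'll check the mouse's centring and locate the stoppers on the mat.

```bash
cat > m3.py <<'E'
from h import *
s=dict(np.load("scene2.npz"));C=cloud(s)
near=np.hypot(C[...,0]-.491,C[...,1]-.314)<.08
for zl in(.018,.025,.03):
    P=C[near&(C[...,2]>zl)&(C[...,2]<.06)][:,:2];print("mouse cloud",zl,len(P),cv2.minAreaRect((P*1000).astype(np.float32)))
H=hsv(s);v,sa=H[...,2],H[...,1]
m=(near&(C[...,2]>.016)).astype(np.uint8)
k=max(cv2.findContours(m,cv2.RETR_EXTERNAL,cv2.CHAIN_APPROX_NONE)[0],key=cv2.contourArea)[:,0]
a=cv2.resize(s["image"][90:165,330:420],None,fx=7,fy=7,interpolation=cv2.INTER_CUBIC);cv2.imwrite("pics/mousepad.png",a[:,:,::-1])
t=dict(np.load("top2.npz"));C=cloud(t);H=hsv(t)
h,sa,v=H[...,0],H[...,1],H[...,2]
for c,p,m in(("red",(502,250),((h<6)|(h>174))&(sa>170)&(v>90)),("yellow",(499,210),(abs(h-28)<8)&(sa>130)&(v>90)),("white",(496,170),(sa<50)&(v>120)&(C[...,2]>.1))):
    n,l,st,ce=cv2.connectedComponentsWithStats(m.astype(np.uint8));k=min(range(1,n),key=lambda i:np.hypot(*(ce[i]-p)) if st[i,4]>20 else 1e9)
    print(c,ce[k].round(1),st[k,4],on(t,ce[k],.156)[0].round(4))
E
python3 m3.py
```

```text
mouse cloud 0.018 791 ((494.8116149902344, 312.6544189453125), (56.141815185546875, 104.49449920654297), 63.65338897705078)
mouse cloud 0.025 703 ((494.6369934082031, 312.9338073730469), (55.79608154296875, 103.9336929321289), 63.65338897705078)
mouse cloud 0.03 611 ((494.5177307128906, 313.8330078125), (53.61764907836914, 102.93852996826172), 63.15133285522461)
red [501.5 248.5] 213 [ 0.4565 -0.3321  0.156 ]
yellow [499.4 209.3] 219 [ 0.5292 -0.3331  0.156 ]
white [496.2 169.7] 194 [ 0.6046 -0.3321  0.156 ]
```

View pics/mousepad.png

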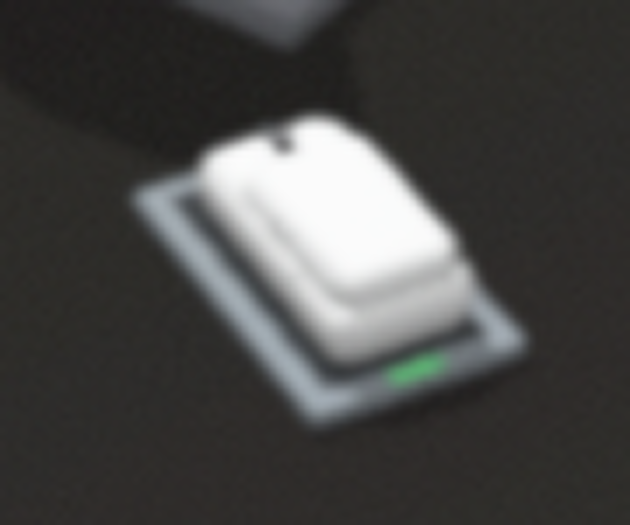

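```bash
python3 -m crank '[{"linear":[-0.04,-0.5,0],"rot":[0,0,-0.7],"hand":0.6},{"linear":[-0.06,-0.75,0],"rot":[0,0,-0.8],"hand":0.6},{"linear":[-0.06,-0.75,0],"rot":[0,0,-0.8],"hand":0.6},{"linear":[-0.06,-0.75,0],"rot":[0,0,-0.8],"hand":0.6},{"linear":[-0.06,-0.75,0],"rot":[0,0,-0.8],"hand":0.6},{"linear":[-0.06,-0.75,0],"rot":[0,0,-0.8],"hand":0.6},{"linear":[-0.06,-0.75,0],"rot":[0,0,-0.8],"hand":0.6},{"linear":[-0.06,-0.6,0],"rot":[0,0,-0.4],"hand":0.6},{"linear":[0,-0.3,0],"rot":[0,0,0],"hand":0.6},{"linear":[0,0,0],"rot":[0,0,0],"hand":0.6},{"linear":[0,0,0],"rot":[0,0,0],"hand":0.6}]';python3 -c "from st import st;st()"
```

```text
clock: 45.7
tool_pos: [0.4665, -0.3233, 0.241]
orientation: [-99.3, 89.0, -10.5]
force: [-0.3, -0.6, -0.5]
opening: 0.0523
t 45.7 tcp [ 0.4665 -0.3233  0.241 ] xax [ 0.018 -0.003 -1.   ] jawyaw 178.79 op 0.0523 F [-0.3 -0.6 -0.5] j [-15.   8.  -9.  -0. -72.  14.]
```

```bash
python3 -m crank '[{"linear":[-0.18,-0.16,0],"rot":[0.03,0.2,-0.33],"hand":0.6},{"linear":[0,0,-0.3],"rot":[0,0,0],"hand":0.6},{"linear":[0,0,-0.4],"rot":[0,0,0],"hand":0.6},{"linear":[0,0,-0.3],"rot":[0,0,0],"hand":0.6},{"linear":[0,0,0],"rot":[0,0,0],"hand":0.6},{"linear":[0,0,0],"rot":[0,0,0],"hand":0.6}]';python3 fing.py pics/f13.png
```

```text
clock: 46.45
tool_pos: [0.455, -0.3313, 0.1821]
orientation: [162.1, 89.9, -110.7]
force: [0.6, 0.6, 0.4]
opening: 0.0529
t 46.45 tcp [ 0.455  -0.3313  0.1821] xax [-0.001 -0.002 -1.   ] jawyaw 177.17 op 0.0529 F [0.6 0.6 0.4] j [-16.  10. -14.   0. -65.  13.]
```

View pics/f13.png

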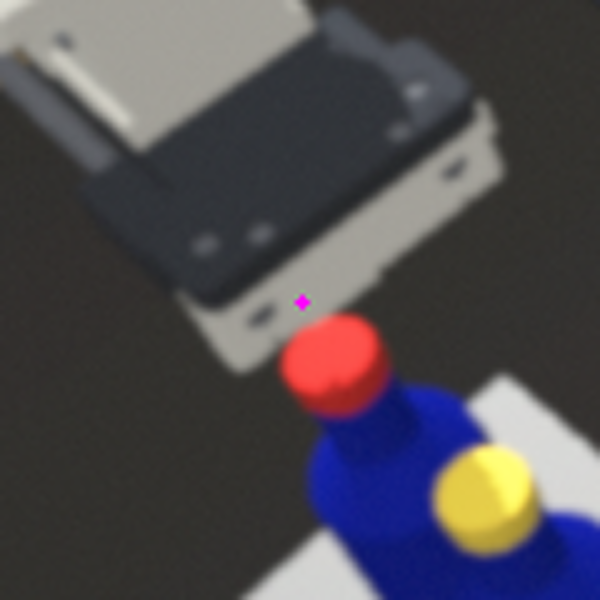

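```bash
python3 -m crank '[{"linear":[0,-0.02,-0.3],"rot":[0,0,0],"hand":0.6},{"linear":[0,0,-0.4],"rot":[0,0,0],"hand":0.6},{"linear":[0,0,-0.4],"rot":[0,0,0],"hand":0.6},{"linear":[0,0,-0.4],"rot":[0,0,0],"hand":0.6},{"linear":[0,0,-0.2],"rot":[0,0,0],"hand":0.6},{"linear":[0,0,0],"rot":[0,0,0],"hand":0.6},{"linear":[0,0,0],"rot":[0,0,0],"hand":0.6}]';python3 -c "from st import st;st()"
```

```text
clock: 47.38
tool_pos: [0.4593, -0.3342, 0.0848]
orientation: [-120.7, 89.3, -33.5]
force: [0.6, -0.2, -0.1]
opening: 0.0523
t 47.38 tcp [ 0.4593 -0.3342  0.0848] xax [ 0.01  -0.006 -1.   ] jawyaw 177.21 op 0.0523 F [ 0.6 -0.2 -0.1] j [-16.  15. -22.   0. -52.  13.]
```

```bash
python3 -m crank '[{"linear":[-0.06,0.02,-0.07],"rot":[0.05,0.12,0],"hand":0.6},{"linear":[0,0,0],"rot":[0,0,0],"hand":0.6},{"linear":[0,0,0],"rot":[0,0,0],"hand":0.6},{"linear":[0,0,0],"rot":[0,0,0],"hand":0},{"linear":[0,0,0],"rot":[0,0,0],"hand":0},{"linear":[0,0,0],"rot":[0,0,0],"hand":0},{"linear":[0,0,0],"rot":[0,0,0],"hand":0},{"linear":[0,0,0],"rot":[0,0,0],"hand":0}]';python3 -c "from st import st;st()"
```

```text
clock: 48.38
tool_pos: [0.4567, -0.3334, 0.0824]
orientation: [-147.9, 89.8, -60.7]
force: [0.2, 0.6, 0.2]
opening: 0.027
t 48.38 tcp [ 0.4567 -0.3334  0.0824] xax [ 0.002 -0.003 -1.   ] jawyaw 177.23 op 0.027 F [0.2 0.6 0.2] j [-16.  16. -22.   0. -52.  13.]
```

```bash
python3 -m crank '[{"linear":[0,0,0.15],"rot":[0,0,0],"hand":0},{"linear":[0,0,0.35],"rot":[0,0,0],"hand":0},{"linear":[0,0,0.5],"rot":[0,0,0],"hand":0},{"linear":[0,0,0.5],"rot":[0,0,0],"hand":0},{"linear":[0,0,0.5],"rot":[0,0,0],"hand":0},{"linear":[0.05,0.2,0.5],"rot":[0,0,0],"hand":0},{"linear":[0.15,0.4,0.3],"rot":[0,0,0],"hand":0},{"linear":[0.17,0.6,0],"rot":[0,0,0],"hand":0},{"linear":[0.17,0.6,0],"rot":[0,0,0],"hand":0},{"linear":[0.17,0.6,0],"rot":[0,0,0],"hand":0},{"linear":[0.17,0.6,0],"rot":[0,0,0],"hand":0},{"linear":[0.17,0.6,0],"rot":[0,0,0],"hand":0},{"linear":[0.1,0.4,0],"rot":[0,0,0],"hand":0},{"linear":[0,0.15,0],"rot":[0,0,0],"hand":0},{"linear":[0,0,0],"rot":[0,0,0],"hand":0},{"linear":[0,0,0],"rot":[0,0,0],"hand":0}]';python3 -c "from st import st;st()"
```

```text
clock: 50.38
tool_pos: [0.5192, -0.0751, 0.2576]
orientation: [68.6, 89.6, 155.7]
force: [-0.3, -0.8, -2.6]
opening: 0.0275
t 50.38 tcp [ 0.5192 -0.0751  0.2576] xax [-0.006  0.003 -1.   ] jawyaw 177.02 op 0.0275 F [-0.3 -0.8 -2.6] j [ 13.   4. -11.  -0. -75. -16.]
```

```bash
python3 -m crank '[{"linear":[0.08,-0.02,-0.2],"rot":[-0.03,-0.06,0],"hand":0},{"linear":[0,0,-0.5],"rot":[0,0,0],"hand":0},{"linear":[0,0,-0.5],"rot":[0,0,0],"hand":0},{"linear":[0,0,-0.5],"rot":[0,0,0],"hand":0},{"linear":[0,0,-0.4],"rot":[0,0,0],"hand":0},{"linear":[0,0,-0.2],"rot":[0,0,0],"hand":0},{"linear":[0,0,0],"rot":[0,0,0],"hand":0},{"linear":[0,0,0],"rot":[0,0,0],"hand":0}]';python3 -c "from st import st;st()"
```

```text
clock: 51.38
tool_pos: [0.5233, -0.0817, 0.1125]
orientation: [151.6, 89.9, -121.8]
force: [0.4, 0.8, -2.4]
opening: 0.0273
t 51.38 tcp [ 0.5233 -0.0817  0.1125] xax [-0.001 -0.001 -1.   ] jawyaw 176.65 op 0.0273 F [ 0.4  0.8 -2.4] j [ 12.  11. -24.   0. -56. -16.]
```

```bash
python3 -m crank '[{"linear":[0.02,0.06,-0.15],"rot":[0,0,0.1],"hand":0},{"linear":[0,0,-0.05],"rot":[0,0,0],"hand":0},{"linear":[0,0,0],"rot":[0,0,0],"hand":0},{"linear":[0,0,0],"rot":[0,0,0],"hand":0}]';python3 fing.py pics/f14.png
```

```text
clock: 51.88
tool_pos: [0.526, -0.0775, 0.1016]
orientation: [-97.6, 89.8, -10.4]
force: [-0.2, -0.5, -3.0]
opening: 0.027
t 51.88 tcp [ 0.526  -0.0775  0.1016] xax [ 0.003 -0.001 -1.   ] jawyaw 177.21 op 0.027 F [-0.2 -0.5 -3. ] j [ 13.  11. -25.   0. -54. -16.]
```

View pics/f14.png

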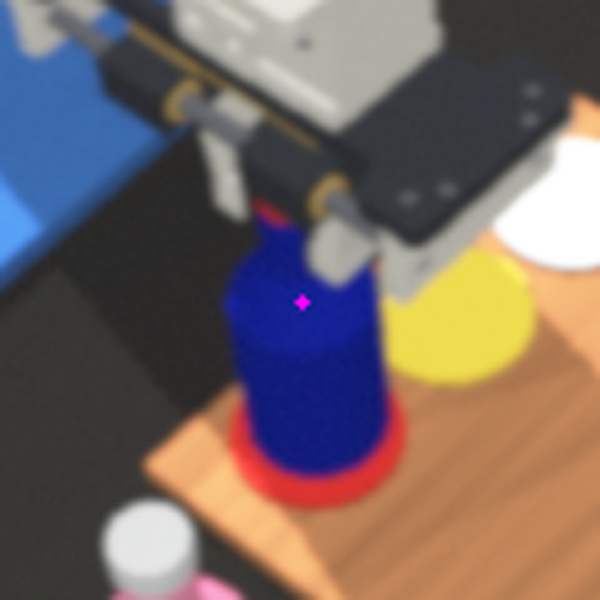

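```bash
python3 -m crank '[{"linear":[-0.02,-0.01,-0.05],"rot":[0,0.03,0],"hand":0},{"linear":[0,0,-0.03],"rot":[0,0,0],"hand":0},{"linear":[0,0,-0.02],"rot":[0,0,0],"hand":0},{"linear":[0,0,0],"rot":[0,0,0],"hand":0},{"linear":[0,0,0],"rot":[0,0,0],"hand":0}]';python3 -c "from st import st;st()"
```

```text
clock: 52.55
tool_pos: [0.525, -0.0782, 0.0955]
orientation: [-121.7, 90.0, -34.5]
force: [0.1, -0.0, -3.5]
opening: 0.027
t 52.55 tcp [ 0.525  -0.0782  0.0955] xax [ 0.001 -0.    -1.   ] jawyaw 177.21 op 0.027 F [ 0.1 -0.  -3.5] j [ 13.  12. -25.   0. -53. -16.]
```

```bash
python3 -m crank '[{"linear":[0,0,-0.02],"rot":[0,0,0],"hand":0},{"linear":[0,0,0],"rot":[0,0,0],"hand":0}]';python3 -c "from st import st;st()"
```

```text
clock: 52.8
tool_pos: [0.5258, -0.0783, 0.0956]
orientation: [-104.6, 89.8, -17.4]
force: [-0.1, 0.1, -3.4]
opening: 0.0268
t 52.8 tcp [ 0.5258 -0.0783  0.0956] xax [ 0.003 -0.001 -1.   ] jawyaw 177.24 op 0.0268 F [-0.1  0.1 -3.4] j [ 13.  12. -25.   0. -53. -16.]
```

```bash
python3 -m crank '[{"linear":[0,0,-0.01],"rot":[0,0,0],"hand":0},{"linear":[0,0,0],"rot":[0,0,0],"hand":0},{"linear":[0,0,0],"rot":[0,0,0],"hand":0.33},{"linear":[0,0,0],"rot":[0,0,0],"hand":0.6},{"linear":[0,0,0],"rot":[0,0,0],"hand":0.6},{"linear":[0,0,0.2],"rot":[0,0.04,0],"hand":0.6},{"linear":[0,0,0.5],"rot":[0,0,0],"hand":0.6},{"linear":[0,0,0.5],"rot":[0,0,0],"hand":0.6},{"linear":[0,0,0.5],"rot":[0,0,0],"hand":0.6},{"linear":[0,-0.4,0.5],"rot":[0,0,0],"hand":0.6},{"linear":[0,-0.7,0.2],"rot":[0,0,0],"hand":0.6},{"linear":[0,-0.75,0],"rot":[0,0,0],"hand":0.6},{"linear":[0,-0.75,0],"rot":[0,0,0],"hand":0.6},{"linear":[0,-0.75,0],"rot":[0,0,0],"hand":0.6},{"linear":[0,-0.5,0],"rot":[0,0,0],"hand":0.6},{"linear":[0,-0.2,0],"rot":[0,0,0],"hand":0.6},{"linear":[0,0,0],"rot":[0,0,0],"hand":0.6},{"linear":[0,0,0],"rot":[0,0,0],"hand":0.6}]';python3 - <<'E'
from st import st
st()
from plant import eyes
from h import *
o=[]
for n,(r,c) in dict(top=(130,240),scene=(130,210)).items():
    s=eyes.snapshot(n);np.savez(n+"3.npz",**s);o.append(cv2.resize(s["image"][r:r+170,c:c+200],None,fx=2,fy=2))
cv2.imwrite("pics/r1.png",np.hstack(o)[:,:,::-1])
E
```

```text
clock: 55.05
tool_pos: [0.5268, -0.3287, 0.2559]
orientation: [-109.2, 89.4, -21.7]
force: [0.3, -0.3, 0.3]
opening: 0.0525
t 55.05 tcp [ 0.5268 -0.3287  0.2559] xax [ 0.009 -0.004 -1.   ] jawyaw 177.46 op 0.0525 F [ 0.3 -0.3  0.3] j [-14.  13.  -1.   0. -75.  11.]
```

View pics/r1.png

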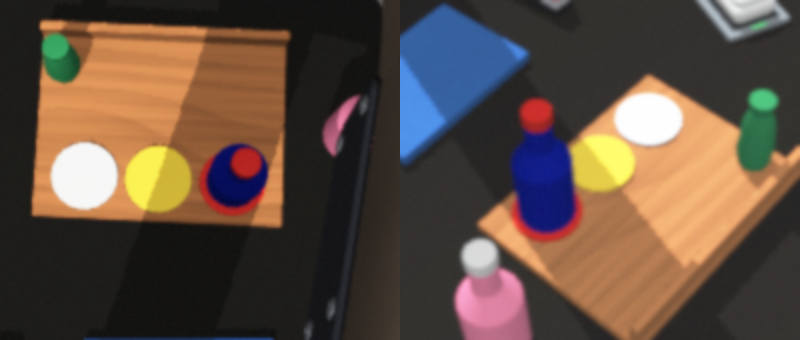

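The red-stopper bottle stands upright on the red coaster. I'll check its centring, and check the mouse on the pad now that the top view is clear.

```bash
cat > m4.py <<'E'
import sys
from h import *
k=sys.argv[1]
t=dict(np.load("top%s.npz"%k));sc=dict(np.load("scene%s.npz"%k))
def cc(m,p):
    n,l,st,ce=cv2.connectedComponentsWithStats(m.astype(np.uint8));i=min(range(1,n),key=lambda i:np.hypot(*(ce[i]-p)) if st[i,4]>20 else 1e9);return l==i,ce[i],st[i,4]
H=hsv(t);C=cloud(t);h,sa,v=H[...,0],H[...,1],H[...,2]
cm=dict(red=((h<6)|(h>174))&(sa>170)&(v>90),yellow=(abs(h-28)<8)&(sa>130)&(v>90),white=(sa<50)&(v>120))
tgt=dict(red=(.5247,-.078),yellow=(.5286,.0024),white=(.533,.0818))
for c in sys.argv[2:]:
    m=cm[c]&(C[...,2]>.155)
    p=proj(t,[*tgt[c],.169])[0];b,ce,a=cc(m,p);w=on(t,ce,.169)[0]
    print(c,a,w.round(4),"off mm",((w[:2]-tgt[c])*1000).round(1))
m=(sa<60)&(v>110)&(np.hypot(C[...,0]-.491,C[...,1]-.314)<.07)&(C[...,2]>.018)
P=C[m][:,:2];print("mouse cloud",len(P),cv2.minAreaRect((P*1000).astype(np.float32)))
cs=max(cv2.findContours(m.astype(np.uint8),0,1)[0],key=cv2.contourArea)[:,0]
print("mouse plane .024",cv2.minAreaRect((on(t,cs,.024)[:,:2]*1000).astype(np.float32)))
cv2.imwrite("pics/mp%s.png"%k,cv2.resize(t["image"][190:285,120:230],None,fx=5,fy=5,interpolation=cv2.INTER_CUBIC)[:,:,::-1])
E
python3 m4.py 3 red
```

```text
red 164 [ 0.5247 -0.0773  0.169 ] off mm [-0.   0.7]
mouse cloud 1307 ((490.9000549316406, 315.7552185058594), (59.13047790527344, 103.17443084716797), 63.60737991333008)
mouse plane .024 ((490.8497009277344, 315.3515625), (59.153324127197266, 102.91170501708984), 63.706905364990234)
```

View pics/mp3.png

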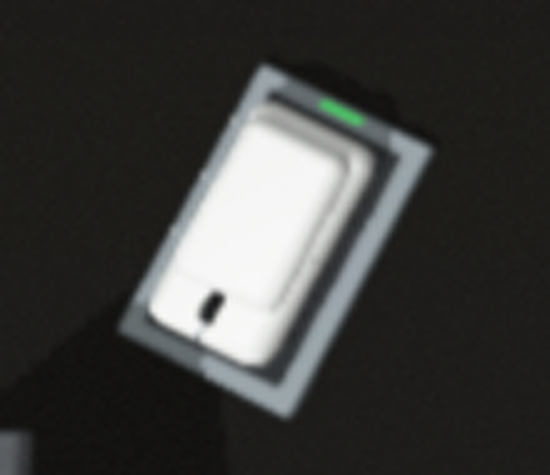

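The mouse centre is (490.9, 315.5) mm against the pad centre (490.5, 314.0), with yaw within 0.2°. The red-stopper bottle is within 1 mm. Yellow next.

```bash
python3 -m crank '[{"linear":[0.03,-0.06,0],"rot":[0.04,0.1,-0.05],"hand":0.6},{"linear":[0,0,-0.4],"rot":[0,0,0],"hand":0.6},{"linear":[0,0,-0.5],"rot":[0,0,0],"hand":0.6},{"linear":[0,0,-0.4],"rot":[0,0,0],"hand":0.6},{"linear":[0,0,0],"rot":[0,0,0],"hand":0.6},{"linear":[0,0,0],"rot":[0,0,0],"hand":0.6}]';python3 -c "from st import st;st()"
```

```text
clock: 55.9
tool_pos: [0.5312, -0.3303, 0.1785]
orientation: [-120.7, 89.9, -33.3]
force: [0.6, 1.0, 0.1]
opening: 0.0526
t 55.9 tcp [ 0.5312 -0.3303  0.1785] xax [ 0.002 -0.001 -1.   ] jawyaw 177.47 op 0.0526 F [0.6 1.  0.1] j [-14.  16.  -7.   0. -67.  11.]
```

```bash
python3 -m crank '[{"linear":[-0.04,-0.04,-0.3],"rot":[0,0.02,0],"hand":0.6},{"linear":[0,0,-0.4],"rot":[0,0,0],"hand":0.6},{"linear":[0,0,-0.4],"rot":[0,0,0],"hand":0.6},{"linear":[0,0,-0.4],"rot":[0,0,0],"hand":0.6},{"linear":[0,0,-0.15],"rot":[0,0,0],"hand":0.6},{"linear":[0,0,0],"rot":[0,0,0],"hand":0.6},{"linear":[0,0,0],"rot":[0,0,0],"hand":0.6}]';python3 -c "from st import st;st()"
```

```text
clock: 56.78
tool_pos: [0.5301, -0.334, 0.0783]
orientation: [-116.0, 89.6, -28.5]
force: [-0.2, 0.3, -0.1]
opening: 0.0529
t 56.77 tcp [ 0.5301 -0.334   0.0783] xax [ 0.006 -0.003 -1.   ] jawyaw 177.47 op 0.0529 F [-0.2  0.3 -0.1] j [-14.  21. -14.   0. -54.  12.]
```

```bash
python3 -m crank '[{"linear":[-0.01,0.01,0],"rot":[0.03,0.07,-0.05],"hand":0.6},{"linear":[0,0,0],"rot":[0,0,0],"hand":0.6},{"linear":[0,0,0],"rot":[0,0,0],"hand":0},{"linear":[0,0,0],"rot":[0,0,0],"hand":0},{"linear":[0,0,0],"rot":[0,0,0],"hand":0},{"linear":[0,0,0],"rot":[0,0,0],"hand":0},{"linear":[0,0,0],"rot":[0,0,0],"hand":0}]';python3 -c "from st import st;st()"
```

```text
clock: 57.65
tool_pos: [0.5307, -0.3338, 0.0807]
orientation: [-117.7, 89.8, -30.4]
force: [-0.3, 0.2, 0.6]
opening: 0.027
t 57.65 tcp [ 0.5307 -0.3338  0.0807] xax [ 0.002 -0.001 -1.   ] jawyaw 177.22 op 0.027 F [-0.3  0.2  0.6] j [-14.  21. -14.   0. -55.  12.]
```

```bash
python3 -m crank '[{"linear":[0,0,0.15],"rot":[0,0,0],"hand":0},{"linear":[0,0,0.35],"rot":[0,0,0],"hand":0},{"linear":[0,0,0.55],"rot":[0,0,0],"hand":0},{"linear":[0,0,0.6],"rot":[0,0,0],"hand":0},{"linear":[0,0,0.6],"rot":[0,0,0],"hand":0},{"linear":[0,0,0.6],"rot":[0,0,0],"hand":0},{"linear":[0,0,0.4],"rot":[0,0,0],"hand":0},{"linear":[0,0,0.2],"rot":[0,0,0],"hand":0},{"linear":[0,0.2,0],"rot":[0,0,0],"hand":0},{"linear":[0,0.4,0],"rot":[0,0,0],"hand":0},{"linear":[0,0.5,0],"rot":[0,0,0],"hand":0}]';python3 -c "from st import st;st()"
```

```text
clock: 59.02
tool_pos: [0.5262, -0.2642, 0.2917]
orientation: [62.0, 89.7, 149.0]
force: [0.1, 0.1, -3.0]
opening: 0.027
t 59.02 tcp [ 0.5262 -0.2642  0.2917] xax [-0.005  0.003 -1.   ] jawyaw 177.0 op 0.027 F [ 0.1  0.1 -3. ] j [ -8.  10.  -1.  -0. -80.   5.]
```

```bash
python3 -m crank '[{"linear":[0,0.6,0.05],"rot":[0,0,0],"hand":0},{"linear":[0,0.65,0.05],"rot":[0,0,0],"hand":0},{"linear":[0,0.65,0.05],"rot":[0,0,0],"hand":0},{"linear":[0,0.65,0],"rot":[0,0,0],"hand":0},{"linear":[0,0.65,0],"rot":[0,0,0],"hand":0},{"linear":[0,0.5,0],"rot":[0,0,0],"hand":0},{"linear":[0.03,0.3,0],"rot":[0,0,0],"hand":0},{"linear":[0.03,0.1,0],"rot":[0,0,0],"hand":0},{"linear":[0,0,0],"rot":[0,0,0],"hand":0},{"linear":[0,0,0],"rot":[0,0,0],"hand":0}]';python3 -c "from st import st;st()"
```

```text
clock: 60.28
tool_pos: [0.5206, -0.0036, 0.2878]
orientation: [81.1, 88.6, 168.3]
force: [0.5, 0.5, -1.8]
opening: 0.0274
t 60.27 tcp [ 0.5206 -0.0036  0.2878] xax [-0.024  0.005 -1.   ] jawyaw 177.2 op 0.0274 F [ 0.5  0.5 -1.8] j [ 21.   4.  -8.  -1. -79. -23.]
```

```bash
python3 -m crank '[{"linear":[0.13,0.1,0],"rot":[-0.06,-0.27,0],"hand":0},{"linear":[0,0,-0.2],"rot":[0,0,0],"hand":0},{"linear":[0,0,-0.4],"rot":[0,0,0],"hand":0},{"linear":[0,0,-0.4],"rot":[0,0,0],"hand":0},{"linear":[0,0,-0.3],"rot":[0,0,0],"hand":0},{"linear":[0,0,0],"rot":[0,0,0],"hand":0},{"linear":[0,0,0],"rot":[0,0,0],"hand":0}]';python3 -c "from st import st;st()"
```

```text
clock: 61.15
tool_pos: [0.5278, 0.0005, 0.2049]
orientation: [169.1, 90.0, -103.9]
force: [0.1, 0.1, -1.4]
opening: 0.0271
t 61.15 tcp [5.278e-01 5.000e-04 2.049e-01] xax [-0.    -0.001 -1.   ] jawyaw 177.01 op 0.0271 F [ 0.1  0.1 -1.4] j [ 21.   6. -16.   0. -67. -24.]
```

```bash
python3 -m crank '[{"linear":[0.01,0.03,-0.3],"rot":[0,0,0],"hand":0},{"linear":[0,0,-0.5],"rot":[0,0,0],"hand":0},{"linear":[0,0,-0.5],"rot":[0,0,0],"hand":0},{"linear":[0,0,-0.3],"rot":[0,0,0],"hand":0},{"linear":[0,0,-0.1],"rot":[0,0,0],"hand":0},{"linear":[0,0,0],"rot":[0,0,0],"hand":0},{"linear":[0,0,0],"rot":[0,0,0],"hand":0}]';python3 -c "from st import st;st()"
```

```text
clock: 62.02
tool_pos: [0.5335, 0.0032, 0.1071]
orientation: [-78.1, 89.3, 9.0]
force: [0.3, 0.2, -0.6]
opening: 0.027
t 62.02 tcp [0.5335 0.0032 0.1071] xax [ 0.012  0.002 -1.   ] jawyaw 177.05 op 0.027 F [ 0.3  0.2 -0.6] j [ 22.  11. -24.   0. -54. -25.]
```

```bash
python3 -m crank '[{"linear":[-0.08,-0.01,-0.06],"rot":[-0.02,0.13,0],"hand":0},{"linear":[0,0,0],"rot":[0,0,0],"hand":0},{"linear":[0,0,-0.06],"rot":[0,0,0],"hand":0},{"linear":[0,0,0],"rot":[0,0,0],"hand":0},{"linear":[0,0,0],"rot":[0,0,0],"hand":0}]';python3 -c "from st import st;st()"
```

```text
clock: 62.65
tool_pos: [0.5292, 0.0028, 0.101]
orientation: [-68.4, 89.9, 18.6]
force: [0.6, -0.0, -2.7]
opening: 0.0271
t 62.65 tcp [0.5292 0.0028 0.101 ] xax [ 0.002  0.001 -1.   ] jawyaw 177.05 op 0.0271 F [ 0.6 -0.  -2.7] j [ 22.  11. -25.   0. -54. -25.]
```

```bash
python3 -m crank '[{"linear":[-0.01,-0.01,-0.07],"rot":[0,0.02,0],"hand":0},{"linear":[0,0,-0.03],"rot":[0,0,0],"hand":0},{"linear":[0,0,-0.02],"rot":[0,0,0],"hand":0},{"linear":[0,0,0],"rot":[0,0,0],"hand":0},{"linear":[0,0,0],"rot":[0,0,0],"hand":0}]';python3 -c "from st import st;st()"
```

```text
clock: 63.28
tool_pos: [0.529, 0.0022, 0.0937]
orientation: [-52.7, 89.9, 34.4]
force: [-0.4, -0.0, -0.3]
opening: 0.0275
t 63.27 tcp [0.529  0.0022 0.0937] xax [ 0.001  0.001 -1.   ] jawyaw 177.07 op 0.0275 F [-0.4 -0.  -0.3] j [ 21.  12. -25.  -0. -53. -24.]
```

```bash
python3 -m crank '[{"linear":[0,0,-0.01],"rot":[0,0,0],"hand":0},{"linear":[0,0,0],"rot":[0,0,0],"hand":0.33},{"linear":[0,0,0],"rot":[0,0,0],"hand":0.6},{"linear":[0,0,0],"rot":[0,0,0],"hand":0.6},{"linear":[0,0,0.2],"rot":[0,0.02,0],"hand":0.6},{"linear":[0,0,0.5],"rot":[0,0,0],"hand":0.6},{"linear":[0,0,0.5],"rot":[0,0,0],"hand":0.6},{"linear":[0,0,0.5],"rot":[0,0,0],"hand":0.6},{"linear":[0.05,-0.4,0.6],"rot":[0,0,0],"hand":0.6},{"linear":[0.2,-0.7,0.3],"rot":[0,0,0],"hand":0.6},{"linear":[0.2,-0.8,0],"rot":[0,0,0],"hand":0.6},{"linear":[0.2,-0.8,0],"rot":[0,0,0],"hand":0.6},{"linear":[0.2,-0.8,0],"rot":[0,0,0],"hand":0.6},{"linear":[0.2,-0.8,0],"rot":[0,0,0],"hand":0.6},{"linear":[0.15,-0.7,0],"rot":[0,0,0],"hand":0.6},{"linear":[0.1,-0.3,0],"rot":[0,0,0],"hand":0.6},{"linear":[0,0,0],"rot":[0,0,0],"hand":0.6},{"linear":[0,0,0],"rot":[0,0,0],"hand":0.6}]';python3 -c "from st import st;st()"
```

```text
clock: 65.53
tool_pos: [0.6094, -0.3261, 0.2669]
orientation: [-90.6, 89.4, -3.3]
force: [0.1, 1.2, 0.3]
opening: 0.0526
t 65.53 tcp [ 0.6094 -0.3261  0.2669] xax [ 0.01  -0.001 -1.   ] jawyaw 177.31 op 0.0526 F [0.1 1.2 0.3] j [-12.  20.  10.  -0. -79.   9.]
```

```bash
python3 -m crank '[{"linear":[-0.07,-0.1,0],"rot":[0,0.1,0],"hand":0.6},{"linear":[0,0,-0.4],"rot":[0,0,0],"hand":0.6},{"linear":[0,0,-0.5],"rot":[0,0,0],"hand":0.6},{"linear":[0,0,-0.4],"rot":[0,0,0],"hand":0.6},{"linear":[0,0,0],"rot":[0,0,0],"hand":0.6},{"linear":[0,0,0],"rot":[0,0,0],"hand":0.6}]';python3 - <<'E'
from st import st
st()
from plant import eyes
from h import *
o=[]
for n,(r,c) in dict(top=(130,240),scene=(150,130)).items():
    s=eyes.snapshot(n);np.savez(n+"4.npz",**s);o.append(cv2.resize(s["image"][r:r+240,c:c+200],None,fx=2,fy=2))
cv2.imwrite("pics/r2.png",np.hstack(o)[:,:,::-1])
E
python3 m4.py 4 red yellow
```

```text
clock: 66.28
tool_pos: [0.6053, -0.3286, 0.1921]
orientation: [-114.2, 89.7, -26.5]
force: [0.8, 0.2, 0.5]
opening: 0.0523
t 66.28 tcp [ 0.6053 -0.3286  0.1921] xax [ 0.005 -0.002 -1.   ] jawyaw 177.69 op 0.0523 F [0.8 0.2 0.5] j [-12.  22.   2.   0. -71.  10.]
red 164 [ 0.5247 -0.0773  0.169 ] off mm [-0.   0.7]
yellow 170 [0.5265 0.0016 0.169 ] off mm [-2.1 -0.8]
mouse cloud 1299 ((491.1568908691406, 315.856201171875), (59.55329513549805, 102.96375274658203), 63.90898513793945)
mouse plane .024 ((490.8793029785156, 315.411376953125), (59.019901275634766, 102.91170501708984), 63.706905364990234)
```

View pics/r2.png

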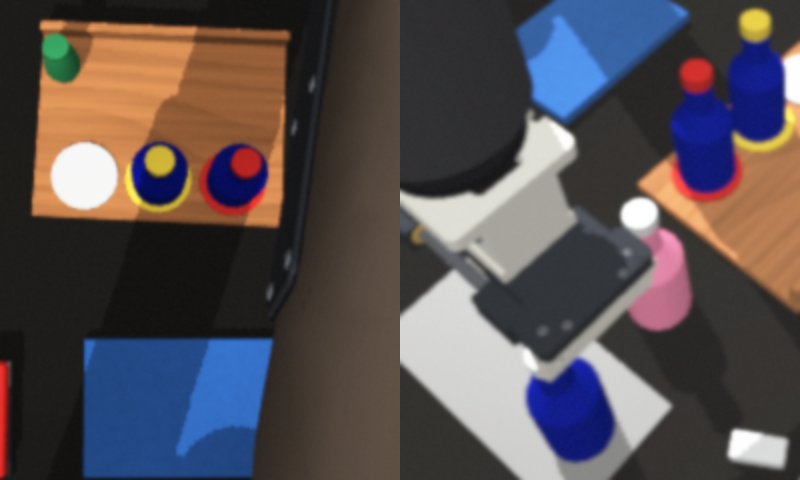

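Red and yellow stand on their own coasters, off centre by 0.7 mm and about 2 mm. Now for the white-stopper bottle.

```bash
python3 -m crank '[{"linear":[-0.02,-0.05,-0.3],"rot":[0.02,0.06,-0.1],"hand":0.6},{"linear":[0,0,-0.4],"rot":[0,0,0],"hand":0.6},{"linear":[0,0,-0.5],"rot":[0,0,0],"hand":0.6},{"linear":[0,0,-0.4],"rot":[0,0,0],"hand":0.6},{"linear":[0,0,-0.2],"rot":[0,0,0],"hand":0.6},{"linear":[0,0,0],"rot":[0,0,0],"hand":0.6},{"linear":[0,0,0],"rot":[0,0,0],"hand":0.6}]';python3 -c "from st import st;st()"
```

```text
clock: 67.25
tool_pos: [0.6042, -0.3329, 0.0802]
orientation: [-110.2, 89.9, -23.2]
force: [-0.2, 0.0, 0.2]
opening: 0.0526
t 67.25 tcp [ 0.6042 -0.3329  0.0802] xax [ 0.002 -0.001 -1.   ] jawyaw 177.02 op 0.0526 F [-0.2  0.   0.2] j [-13.  26.  -5.   0. -58.  10.]
```

```bash
python3 -m crank '[{"linear":[0.01,0,-0.02],"rot":[0,0.02,0],"hand":0.6},{"linear":[0,0,0],"rot":[0,0,0],"hand":0},{"linear":[0,0,0],"rot":[0,0,0],"hand":0},{"linear":[0,0,0],"rot":[0,0,0],"hand":0},{"linear":[0,0,0],"rot":[0,0,0],"hand":0},{"linear":[0,0,0],"rot":[0,0,0],"hand":0}]';python3 -c "from st import st;st()"
```

```text
clock: 68.0
tool_pos: [0.6064, -0.3333, 0.0816]
orientation: [-112.6, 89.7, -25.6]
force: [-1.1, 0.3, -0.4]
opening: 0.0269
t 68.0 tcp [ 0.6064 -0.3333  0.0816] xax [ 0.004 -0.002 -1.   ] jawyaw 177.03 op 0.0269 F [-1.1  0.3 -0.4] j [-13.  26.  -5.   0. -58.  10.]
```

```bash
python3 -m crank '[{"linear":[0,0,0.15],"rot":[0,0,0],"hand":0},{"linear":[0,0,0.35],"rot":[0,0,0],"hand":0},{"linear":[0,0,0.55],"rot":[0,0,0],"hand":0},{"linear":[0,0,0.6],"rot":[0,0,0],"hand":0},{"linear":[0,0,0.6],"rot":[0,0,0],"hand":0},{"linear":[0,0,0.6],"rot":[0,0,0],"hand":0},{"linear":[0,0,0.4],"rot":[0,0,0],"hand":0},{"linear":[0,0,0.2],"rot":[0,0,0],"hand":0},{"linear":[-0.05,0.2,0],"rot":[0,0,0],"hand":0},{"linear":[-0.1,0.4,0],"rot":[0,0,0],"hand":0},{"linear":[-0.1,0.5,0],"rot":[0,0,0],"hand":0}]';python3 -c "from st import st;st()"
```

```text
clock: 69.38
tool_pos: [0.5852, -0.2637, 0.2912]
orientation: [67.8, 89.6, 154.7]
force: [0.6, 0.6, -2.6]
opening: 0.0268
t 69.38 tcp [ 0.5852 -0.2637  0.2912] xax [-0.006  0.003 -1.   ] jawyaw 176.8 op 0.0268 F [ 0.6  0.6 -2.6] j [ -7.  15.   6.  -0. -81.   4.]
```

```bash
python3 -m crank '[{"linear":[-0.08,0.6,0.05],"rot":[0,0,0],"hand":0},{"linear":[-0.1,0.65,0.05],"rot":[0,0,0],"hand":0},{"linear":[-0.1,0.65,0.05],"rot":[0,0,0],"hand":0},{"linear":[-0.1,0.65,0.03],"rot":[0,0,0],"hand":0},{"linear":[-0.1,0.65,0.03],"rot":[0,0,0],"hand":0},{"linear":[-0.1,0.65,0],"rot":[0,0,0],"hand":0},{"linear":[-0.1,0.65,0],"rot":[0,0,0],"hand":0},{"linear":[-0.05,0.5,0],"rot":[0,0,0],"hand":0},{"linear":[0,0.3,0],"rot":[0,0,0],"hand":0},{"linear":[0,0.1,0],"rot":[0,0,0],"hand":0},{"linear":[0,0,0],"rot":[0,0,0],"hand":0},{"linear":[0,0,0],"rot":[0,0,0],"hand":0}]';python3 -c "from st import st;st()"
```

```text
clock: 70.88
tool_pos: [0.5274, 0.0761, 0.2892]
orientation: [84.4, 88.4, 171.4]
force: [-0.8, -0.8, -2.9]
opening: 0.0273
t 70.88 tcp [0.5274 0.0761 0.2892] xax [-0.028  0.004 -1.   ] jawyaw 176.98 op 0.0273 F [-0.8 -0.8 -2.9] j [ 28.   5.  -6.  -1. -80. -31.]
```

```bash
python3 -m crank '[{"linear":[0.1,0.1,0],"rot":[-0.04,-0.3,0],"hand":0},{"linear":[0,0,-0.2],"rot":[0,0,0],"hand":0},{"linear":[0,0,-0.4],"rot":[0,0,0],"hand":0},{"linear":[0,0,-0.4],"rot":[0,0,0],"hand":0},{"linear":[0,0,-0.3],"rot":[0,0,0],"hand":0},{"linear":[0,0,0],"rot":[0,0,0],"hand":0},{"linear":[0,0,0],"rot":[0,0,0],"hand":0}]';python3 -c "from st import st;st()"
```

```text
clock: 71.75
tool_pos: [0.533, 0.0799, 0.2064]
orientation: [90.5, 90.0, 177.3]
force: [0.2, 0.4, -2.5]
opening: 0.0271
t 71.75 tcp [0.533  0.0799 0.2064] xax [-0.001  0.    -1.   ] jawyaw 176.79 op 0.0271 F [ 0.2  0.4 -2.5] j [ 29.   7. -15.  -0. -68. -33.]
```

```bash
python3 -m crank '[{"linear":[-0.04,0.0,-0.3],"rot":[0,0.05,0.05],"hand":0},{"linear":[0,0,-0.5],"rot":[0,0,0],"hand":0},{"linear":[0,0,-0.5],"rot":[0,0,0],"hand":0},{"linear":[0,0,-0.3],"rot":[0,0,0],"hand":0},{"linear":[0,0,0],"rot":[0,0,0],"hand":0},{"linear":[0,0,0],"rot":[0,0,0],"hand":0}]';python3 -c "from st import st;st()"
```

```text
clock: 72.5
tool_pos: [0.5306, 0.0802, 0.1072]
orientation: [50.7, 89.8, 137.8]
force: [-0.1, 0.6, -2.0]
opening: 0.0272
t 72.5 tcp [0.5306 0.0802 0.1072] xax [-0.002  0.002 -1.   ] jawyaw 177.08 op 0.0272 F [-0.1  0.6 -2. ] j [ 29.  12. -23.  -0. -55. -32.]
```

```bash
python3 -m crank '[{"linear":[0.035,0.02,-0.06],"rot":[-0.02,-0.02,0],"hand":0},{"linear":[0,0,-0.06],"rot":[0,0,0],"hand":0},{"linear":[0,0,0],"rot":[0,0,0],"hand":0},{"linear":[0,0,0],"rot":[0,0,0],"hand":0}]';python3 -c "from st import st;st()"
```

```text
clock: 73.0
tool_pos: [0.5341, 0.0821, 0.1014]
orientation: [-52.9, 89.8, 34.2]
force: [-0.8, -0.4, -2.2]
opening: 0.0276
t 73.0 tcp [0.5341 0.0821 0.1014] xax [ 0.003  0.002 -1.   ] jawyaw 177.1 op 0.0276 F [-0.8 -0.4 -2.2] j [ 30.  12. -23.  -0. -54. -32.]
```

```bash
python3 -m crank '[{"linear":[-0.015,-0.01,-0.06],"rot":[-0.02,0.03,0],"hand":0},{"linear":[0,0,-0.03],"rot":[0,0,0],"hand":0},{"linear":[0,0,-0.02],"rot":[0,0,0],"hand":0},{"linear":[0,0,0],"rot":[0,0,0],"hand":0},{"linear":[0,0,0],"rot":[0,0,0],"hand":0}]';python3 -c "from st import st;st()"
```

```text
clock: 73.62
tool_pos: [0.5332, 0.0815, 0.0945]
orientation: [-51.5, 90.0, 35.6]
force: [-0.2, -0.1, -1.6]
opening: 0.0272
t 73.62 tcp [0.5332 0.0815 0.0945] xax [ 0.  0. -1.] jawyaw 177.1 op 0.0272 F [-0.2 -0.1 -1.6] j [ 30.  13. -24.  -0. -53. -32.]
```

Contact height reached (predicted 0.0946). I'll release, lift, and back away to the right so both views are clear.

```bash
python3 -m crank '[{"linear":[0,0,-0.01],"rot":[0,0,0],"hand":0},{"linear":[0,0,0],"rot":[0,0,0],"hand":0.33},{"linear":[0,0,0],"rot":[0,0,0],"hand":0.6},{"linear":[0,0,0],"rot":[0,0,0],"hand":0.6},{"linear":[0,0,0.2],"rot":[0,0,0],"hand":0.6},{"linear":[0,0,0.5],"rot":[0,0,0],"hand":0.6},{"linear":[0,0,0.5],"rot":[0,0,0],"hand":0.6},{"linear":[0,0,0.6],"rot":[0,0,0],"hand":0.6},{"linear":[0,0,0.6],"rot":[0,0,0],"hand":0.6},{"linear":[0,-0.4,0.4],"rot":[0,0,0],"hand":0.6},{"linear":[0,-0.8,0],"rot":[0,0,0],"hand":0.6},{"linear":[0,-0.9,0],"rot":[0,0,0],"hand":0.6},{"linear":[0,-0.9,0],"rot":[0,0,0],"hand":0.6},{"linear":[0,-0.9,0],"rot":[0,0,0],"hand":0.6},{"linear":[0,-0.9,0],"rot":[0,0,0],"hand":0.6},{"linear":[0,-0.9,0],"rot":[0,0,0],"hand":0.6},{"linear":[0,-0.9,0],"rot":[0,0,0],"hand":0.6},{"linear":[-0.1,-0.5,0],"rot":[0,0,0],"hand":0.6},{"linear":[0,0,0],"rot":[0,0,0],"hand":0.6},{"linear":[0,0,0],"rot":[0,0,0],"hand":0.6}]';python3 - <<'E'
from st import st
st()
from plant import eyes
from h import *
for n in ("top","scene"):
    s=eyes.snapshot(n);np.savez(n+"5.npz",**s);cv2.imwrite(f"pics/{n}_f.png",s["image"][:,:,::-1])
C=cloud(s);m=(C[...,2]>.098)&(C[...,2]<.112)&(np.hypot(C[...,0]-.65,C[...,1]-.105)<.05);print("vase",C[m].mean(0))
E
python3 m4.py 5 red yellow white
```

```text
clock: 76.12
tool_pos: [0.5259, -0.3586, 0.2835]
orientation: [-90.2, 89.1, -2.9]
force: [0.9, 0.4, -0.3]
opening: 0.0529
t 76.12 tcp [ 0.5259 -0.3586  0.2835] xax [ 0.015 -0.001 -1.   ] jawyaw 177.32 op 0.0529 F [ 0.9  0.4 -0.3] j [-17.  14.   4.  -0. -79.  14.]
vase [0.65488901 0.10314778 0.10734745]
red 164 [ 0.5247 -0.0773  0.169 ] off mm [-0.   0.7]
yellow 173 [0.5266 0.0017 0.169 ] off mm [-2.  -0.7]
white 182 [0.5312 0.0796 0.169 ] off mm [-1.8 -2.2]
mouse cloud 1303 ((490.95947265625, 315.24542236328125), (58.57338333129883, 103.16249084472656), 64.42606353759766)
mouse plane .024 ((490.86956787109375, 315.3918151855469), (59.063533782958984, 102.9117202758789), 63.706939697265625)
```

View pics/scene_f.png

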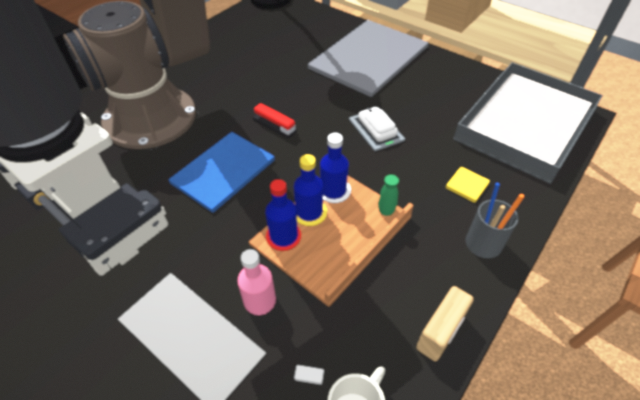

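View pics/top_f.png

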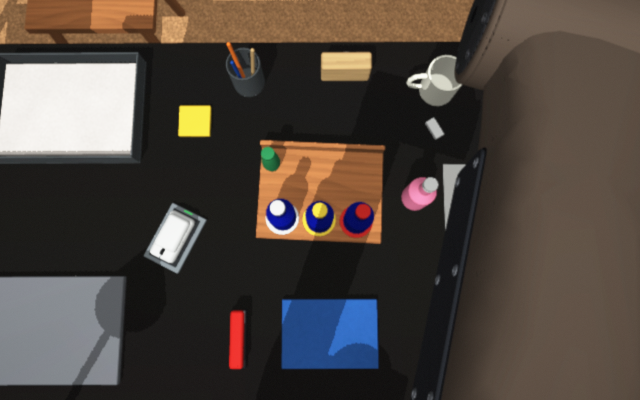

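Final views: white, yellow and red bottles stand upright on their own coasters (scene (335,168), (308,190), (282,215)), the mouse is on the pad (380,124), and the mat is empty. The vase reads the same as at the start, and the gripper touches nothing. Handing in.

```bash
python3 -c "
from plant import ticket
print(ticket.close_job())"
```

```text
the job is handed in; nothing more can be done
None
```

The job is done and handed in at about 76 s of the 144 s allowed. In the order asked, I moved all three bottles to the mat and laid the mouse on its pad. I then stood each bottle on the coaster of its stopper colour; red and white had been swapped at the start.

**Last checks, from the cameras:**
- **Bottles:** all upright, off their coaster centres by about 0.7 mm (red), 2.1 mm (yellow) and 2.8 mm (white). The calibration is only good to about 2 mm.
- **Mouse:** lengthwise on the pad, about 1.5 mm off its centre. The outline fit put its yaw within 0.2°, and a rougher depth-based fit in the last picture said 0.7°.
- **Vase and gripper:** the vase measures the same as at the start, the pink bottle was left alone, and the gripper was clear of everything at the end.

**What disagreed:**
- **Height reading:** the reported tool height was about 38 mm lower than where the cameras showed the fingertips. I worked from the cameras and used the reported height only for differences; each set-down stopped at the height this predicted.
- **White bottle:** the reported tool position put it almost exactly on centre, while the camera says 2.8 mm off. I left it rather than risk another lift.
- **Red bottle:** at its final set-down the force reading did not clearly show the weight coming off. I judged contact by height, and the later pictures show it standing.

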